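Roll-test collars and hang the six-sided ones round the bend of the rod

ROBOT

A 7-joint arm with a two-finger parallel gripper is mounted at the origin on the work surface. World frame = base frame: x ahead of the robot, y to its left, z up, the work surface at z = 0. Lengths are in m, angles in rad, forces in N, time in s.
With the tool pointing down it reaches from about 0.425 to 0.825 m from the base axis. Payload 3.6 kg.
Tool frame: the origin (TCP) lies at the very end of the fingers, on their centre line; the grasp point (between the pads) lies 19 mm behind it (env.grip_point_offset is the distance from the TCP to the grasp point, in m); z points along the fingers, y is the line along which they close (so a half turn about z gives the same grasp; the last joint's range is limited). The gripper opens to 93 mm and grips with 3 to 60 N. Pads are 15 mm wide; open, the fingers measure 128 mm over their backs; the gripper's body (75 mm by 188 mm) begins 65 mm behind the grasp point.
Start: joints at [1.119, 0.615, -0.013, 1.423, 0.008, 1.103, -0.04], TCP at [0.268, -0.592, 0.219] pointing down, gripper open.
Joint ranges: [-3.12, 3.12], [-0.3, 2.06], [-1.34, 1.32], [0.26, 2.42], [-1.36, 4.5], [0.01, 1.98], [-2.84, 2.84]. Speed limits (rad/s): [2.79, 2.79, 3.14, 3.14, 3.14, 3.14, 3.14].

INTERFACE

Orientations are given as a 3x3 rotation matrix whose columns are the frame's x, y, z axes.
In Python, from station import sensors, snapshot, get_calibration, ticket, env gives the robot as it stands.
- The arm moves only by the tool step_arm, never from a script. Its argument "rows" is one flat list of numbers, 4 for each row, row after row: the shift along the tool's x, y, z in cm, then the turn about the tool's z in rad. In form: [x, y, z, twist, x, y, z, twist, ...]. A call has 1 to 12 rows; each row shifts and turns the commanded pose from where the row before left it, along the tool's axes as they then stand; what a row does not reach is not made up. A row lasts 1/10 s, in which the tool goes at most 50 mm and 8.59 degrees, less where a joint would pass 70% of its speed; a pose out of reach is approached as far as the arm can. A call with a gripper value outside its range is refused whole. "grip" is the opening, from -1 (shut) to 1 (fully open), set as the call begins (left out, the last holds). The fingers move at their own pace and stop on an object; "squeeze" is the grip in N (left out, the last holds). Time passes only in rows, so rows that do not move let the fingers close. It gives the time, the measured TCP pose, the force, the opening and the grip force at its end, in the units of the state.
- sensors.read_state(): the state, without advancing time (a new reading comes with each control period).
- snapshot(name): name is "scene" or "top"; returns the picture (420x560x3 uint8, red, green, blue); there is no depth.
- get_calibration(name): a dict with "camera_matrix" (3x3 intrinsics, pixels), "R" (3x3) and "t" (3): a world point X has camera coordinates R X + t. Camera axes: x right, y down, z forward; pixel columns grow to the right and rows downward; lengths in m; the calibration is good to about 2 mm. A picture is of the moment at which its call begins. get_calibration takes no time and is no camera call.
- ticket.hand_in(): hands the job in; it is judged then, once.
The state is a dict: "time_s": time; "joints": joint angles; "dq": joint speeds; "effort": joint torques, N m; "tool_pos": TCP position; "eef_rot": TCP orientation; "force": force on the tool from outside, world axes, zero at the start; "ft_torque": the same for the moment, N m; "finger_gap": opening from 0.0 (shut) to 1.0 (fully open); "grasp_force": force on a finger pad.
Only numpy, scipy, OpenCV 4.12 (cv2) and the standard library are available. Lean on these libraries where they do the work, as an engineer would, in place of code of your own. Each camera call takes 0.05 s, during which the arm holds its last target. There are 200 camera calls.

TASK

Try the collars from the oak trough on the wooden test ramp, one at a time, standing on edge across the slope: let the round ones roll down into the red bin by themselves and do not touch them there. Those that stay standing on the ramp still need rounding: thread each onto the free end of the bent rod and slide it round the bend without forcing it, so that all of them hang at rest on the straight leg between the bend and the post. Leave the green mug and the cone of rivets where they are.

Things in the scene. Friction and masses are not known exactly. Their poses are not given: they have to be found in the camera images.
- collar_1_c (a point): centre of collar 1 (None if absent): grey metal, round or six-sided (the number does not tell which), 40 mm long, 80 mm across (six-sided: over flats, 92 over corners; one flat down in the trough), a 36 mm hole along its x through it, wall 22 mm, 0.3 to 0.65 kg. It stands on edge in the trough, hole along the trough; pinch its two end faces (40 mm) at the top of the wall
- collar_2_c (a point): centre of collar 2 (None if absent): grey metal, round or six-sided (the number does not tell which), 40 mm long, 80 mm across (six-sided: over flats, 92 over corners; one flat down in the trough), a 36 mm hole along its x through it, wall 22 mm, 0.3 to 0.65 kg. It stands on edge in the trough, hole along the trough; pinch its two end faces (40 mm) at the top of the wall
- collar_3_c (a point): centre of collar 3 (None if absent): grey metal, round or six-sided (the number does not tell which), 40 mm long, 80 mm across (six-sided: over flats, 92 over corners; one flat down in the trough), a 36 mm hole along its x through it, wall 22 mm, 0.3 to 0.65 kg. It stands on edge in the trough, hole along the trough; pinch its two end faces (40 mm) at the top of the wall
- collar_4_c (a point): centre of collar 4 (None if absent): grey metal, round or six-sided (the number does not tell which), 40 mm long, 80 mm across (six-sided: over flats, 92 over corners; one flat down in the trough), a 36 mm hole along its x through it, wall 22 mm, 0.3 to 0.65 kg. It stands on edge in the trough, hole along the trough; pinch its two end faces (40 mm) at the top of the wall
- trough: notched oak trough fixed on the bench, 302 mm long (x, its long axis), 120 mm wide; origin at the centre of its underside. Floor top 12 mm above the bench; lengthwise strips 60 mm apart, up to 25 mm, keep the collars from rolling; five cross slats, 14 mm thick, up to 57 mm above the bench, 72 mm apart along x (middle one at the origin) part the four places. A collar's centre is 52 mm above the bench
- ramp: wooden test ramp with the bin at its foot, fixed; origin on the bench under the release point, x horizontally downhill. The surface falls 8 degrees; the channel between its side strips is 58 mm wide, the strips 20 mm high; it reaches 75 mm uphill and 200 mm downhill from the release point
- release (a point): point on the ramp's surface, 78 mm above the bench, mid-channel, where a collar is let go; x horizontally downhill, y across. Let go with the hole along y, a flat (if any) down, centre 118 to 121 mm above the bench. A round collar is in the bin about 2 s later; a six-sided one stays
- bin (a point): centre of the floor (8 mm above the bench) of the red catch bin at the foot of the ramp, same axes as the release point. Inside 208 mm long (x) by 168 mm wide (y); walls up to 36 mm on the ramp side, 70 mm at the sides, 90 mm at the far end (above the bench)
- rod: fixed steel stand with a bent round rod, 14 mm thick; origin on the bench under the post (20 mm thick, 158 mm high, base plate 100 x 100 x 12 mm). The rod lies level, its axis 150 mm up: straight leg from the post along -x for 170 mm, then a bend of 75 degrees towards -y, centre line radius 60 mm, then a straight end of 80 mm to the free tip. A hung collar's centre is 11 mm below the axis
- rod_tip (a point): free tip of the bent rod, on its axis, 150 mm above the bench; in the stand's own axes 249 mm along -x and 122 mm along -y from the post; the end of the rod points 75 degrees from -x towards -y
- rod_leg (a point): point on the rod's axis half-way along the straight leg, 85 mm from the post
- mug: green enamel mug, 80 mm high; a bystander, to be left alone; origin at its underside
- rivets: blue-black cone of rivets, 110 mm wide, 60 mm high; a bystander, to be left alone; origin at its underside
There are look-alikes about, which are no part of the job. What is shaped like the part that bears collar_2_c but pink or turquoise is not meant.

How it is judged:
By the outcome, as a careful person would: the job done as asked, in the order asked, and still so for the second after the job is handed in, with the robot touching nothing.
Of collar_1, collar_2, collar_3, collar_4 only 3 to 4 are there at a start; the rules pass over those that are not, and their reading is None.
At some moment in a run one of collar_1, collar_2, collar_3, collar_4 may be knocked a few centimetres aside while the robot is not near it.
It also fails if it takes over 210 s, if anything falls off the work surface, if the arm or the gripper's body presses on something with over 40 N, if the wrist force passes 120 N, or if a joint passes its speed limit or range.

## Working session

There is one attempt and no reset: what is moved stays moved. The work goes in short steps, Python scripts to look and compute and a tool call to move; the robot and the scene stay as the last step left them, time stands still between calls to the robot, and variables do not carry over. Pictures are saved under pics/ and viewed, at most 14 in all, crops included, and the job is handed in when it is done.

Besides the shell and the picture viewer there is one more tool, called after "Emit:" as name(argument=value, ...) on one line, values as JSON. step_arm: Moves the arm, as the interface text tells. Its arguments: {"type":"object","properties":{"rows":{"type":"array"},"grip":{"type":"number"},"squeeze":{"type":"number"}},"required":["rows"]}

```bash
mkdir -p pics; ls
python3 - <<'E'
from station import sensors, snapshot, get_calibration
import cv2
for n in("scene","top"):
    cv2.imwrite(f"pics/{n}0.png",cv2.cvtColor(snapshot(n),cv2.COLOR_RGB2BGR))
    c=get_calibration(n);print(n,c)
print(sensors.read_state())
E
```

```text
pics
scene {'camera_matrix': array([[475.98658621,   0.        , 281.43323758],
       [  0.        , 475.98658621, 209.49170721],
       [  0.        ,   0.        ,   1.        ]]), 'R': array([[-0.61930094,  0.78495232,  0.01778185],
       [ 0.44667332,  0.370855  , -0.81421712],
       [-0.64571611, -0.49630275, -0.58028811]]), 't': array([ 0.36457611, -0.12610729,  1.88871806])}
top {'camera_matrix': array([[546.11044417,   0.        , 267.05270239],
       [  0.        , 546.11044417, 204.31093853],
       [  0.        ,   0.        ,   1.        ]]), 'R': array([[ 9.21503610e-04, -9.99898177e-01,  1.42403434e-02],
       [-9.81991485e-01, -3.59514703e-03, -1.88890969e-01],
       [ 1.88922931e-01, -1.38098322e-02, -9.81894808e-01]]), 't': array([-0.03425319,  0.57407838,  1.71990165])}
{'time_s': 0.1, 'joints': array([ 1.11951215,  0.61580797, -0.01262932,  1.42468801,  0.00808204,
        1.10340385, -0.04040794]), 'dq': array([-1.87898199e-03, -3.25146765e-03, -4.16070842e-04, -3.27261981e-03,
       -8.84395540e-04, -8.06959299e-05,  5.76454962e-04]), 'effort': array([ 1.92720778e-03, -4.60038829e+01,  2.10288637e-01, -1.66244262e+01,
       -6.12216233e-02,  1.69562898e-02,  9.98408063e-05]), 'tool_pos': array([ 0.2676178 , -0.59159281,  0.21762318]), 'eef_rot': array([[ 9.11103163e-01,  4.12177333e-01, -9.33686343e-04],
       [ 4.12178390e-01, -9.11100844e-01,  2.05567884e-03],
       [-3.37819390e-06, -2.25778083e-03, -9.99997451e-01]]), 'force': array([-0.21607656,  0.19257639,  0.19767264]), 'ft_torque': array([-0.02272348,  0.0257691 , -0.03481506]), 'grasp_force': 0.0, 'finger_gap': 1.002879429291869}
```

View pics/scene0.png

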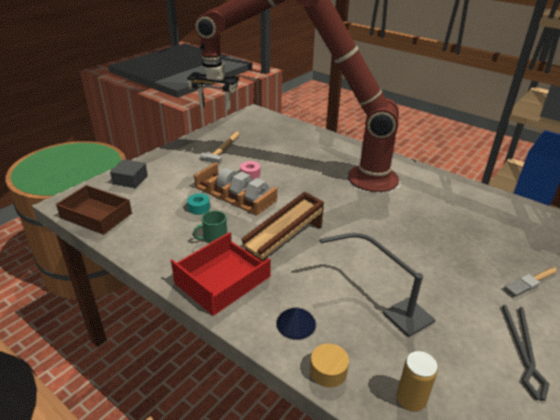

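View pics/top0.png

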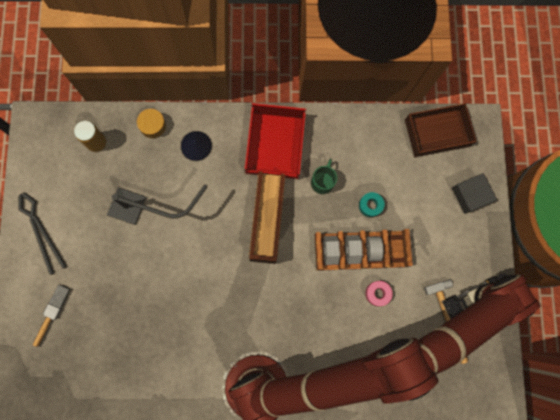

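The scene picture shows the trough at about (235,187) with three grey collars, the ramp at (285,222), the bin at (222,270) and the rod stand at (410,310) with its tip near (322,240). In the top picture the collars are at (331,249), (354,249) and (375,249), and the fourth place, (398,248), is empty. The ramp is at (268,215), the bin at (277,140), the post at (127,207) and the rod tip at (205,187).

```bash
cat > h.py <<'E'
import numpy as np,cv2
from station import sensors,snapshot,get_calibration
C={n:get_calibration(n) for n in("scene","top")}
def ray(n,u,v):
    c=C[n];d=c["R"].T@np.linalg.solve(c["camera_matrix"],[u,v,1.]);return -c["R"].T@c["t"],d
def pz(n,u,v,z):
    o,d=ray(n,u,v);return o+d*(z-o[2])/d[2]
def two(a,b):
    o1,d1=ray("top",*a);o2,d2=ray("scene",*b)
    s=np.linalg.lstsq(np.c_[d1,-d2],o2-o1,rcond=None)[0]
    p,q=o1+s[0]*d1,o2+s[1]*d2;return (p+q)/2,np.linalg.norm(p-q)
def proj(n,X):
    c=C[n];p=c["camera_matrix"]@(c["R"]@np.asarray(X)+c["t"]);return p[:2]/p[2]
def snap(n): return cv2.cvtColor(snapshot(n),cv2.COLOR_RGB2BGR)
def crop(im,x,y,w,h,s,f): cv2.imwrite(f,cv2.resize(im[y:y+h,x:x+w],None,fx=s,fy=s,interpolation=cv2.INTER_CUBIC))
E
python3 - <<'E'
from h import *
t=cv2.imread("pics/top0.png")
crop(t,95,165,160,70,5,"pics/rod.png")
crop(t,240,150,180,130,4.4,"pics/mid.png")
E
```

```text
(no output)
```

View pics/rod.png

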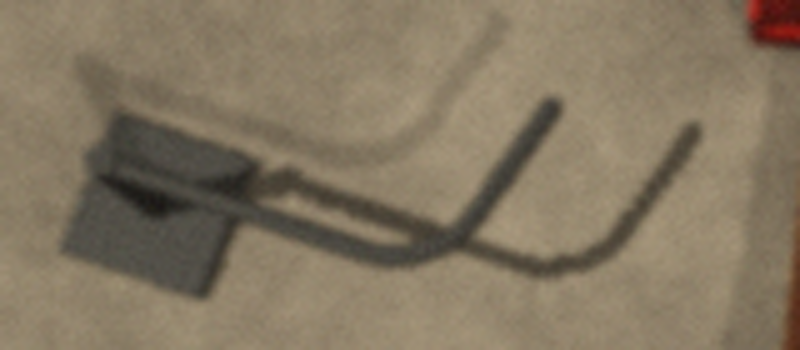

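View pics/mid.png

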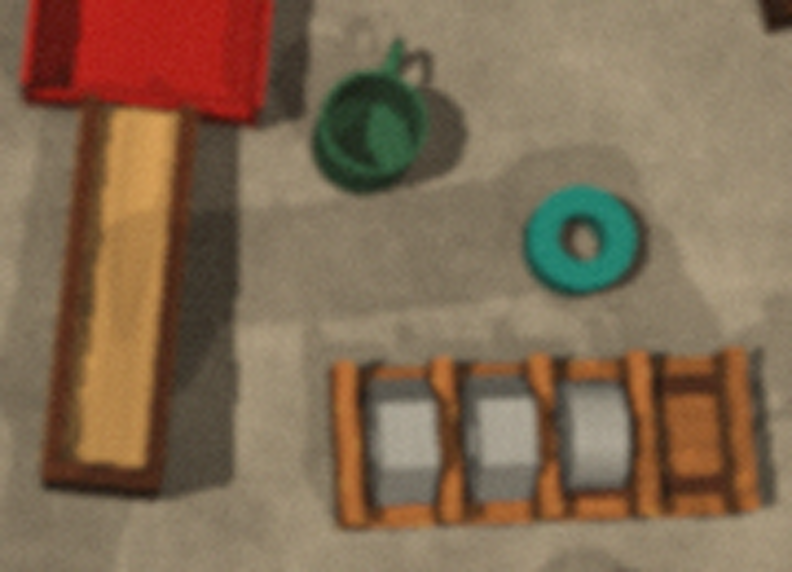

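The rod crop shows the tip at about (206,185) in full-picture pixels, the leg running from (115,197) to (169,216), and its shadows to the right and above. The middle crop shows the ramp from (250,260) up to the bin. The trough spans (316,232) to (411,266). Its left and middle collars look six-sided and the right one round.

```bash
python3 - <<'E'
from h import *
im=cv2.imread("pics/top0.png");hsv=cv2.cvtColor(im,cv2.COLOR_BGR2HSV);np.set_printoptions(precision=4,suppress=True)
v=cv2.resize(im,None,fx=5,fy=5,interpolation=cv2.INTER_CUBIC).max(2).astype(int)
def strip(a,b,w,thr,z):
    # dark pixels within w px of segment a-b (full px) -> fitted line in world at z
    yy,xx=np.mgrid[0:v.shape[0],0:v.shape[1]];xx=(xx+.5)/5-.5;yy=(yy+.5)/5-.5
    a=np.array(a);b=np.array(b);d=b-a;L=np.hypot(*d);d=d/L
    s=(xx-a[0])*d[0]+(yy-a[1])*d[1];t=-(xx-a[0])*d[1]+(yy-a[1])*d[0]
    m=(s>0)&(s<L)&(abs(t)<w)&(v<thr)
    P=np.array([pz("top",x,y,z)[:2] for x,y in zip(xx[m][::7],yy[m][::7])],np.float32)
    l=cv2.fitLine(P,cv2.DIST_HUBER,0,.01,.01).ravel();return l,len(P)
print("v samples rod",v[5*190-0,5*202-30:5*202+30:4])
leg,n1=strip((144,207),(166,215),4,90,.15)
end,n2=strip((191,207),(204,188),4,90,.15)
print(leg,n1,np.degrees(np.arctan2(leg[1],leg[0])),end,n2,np.degrees(np.arctan2(end[1],end[0])))
print("tip",pz("top",206.3,185,.15),"post top",pz("top",115.5,197,.15))
# yellow ramp
H,S,V=cv2.split(hsv)
print("ramp px hsv",hsv[240,264],hsv[180,272],"strip",hsv[220,279],"collar",hsv[249,331],hsv[249,354],hsv[249,376],"slat",hsv[250,317])
E
python3 - <<'E'
from h import *
print("strip lower corners z.1085",pz("top",249.8,260.2,.1085),pz("top",275.7,262,.1085))
for n,p in dict(a=(257.7,255.7),b=(274.1,256.4)).items(): print("surf lowend",pz("top",*p,.088))
for p in ((265,174.5),(281.6,175)): print("surf top",pz("top",*p,.052))
for p in ((315.7,232.3),(410.5,229.5),(413.2,265.9),(318,269.8)): print("trough",pz("top",*p,.057))
E
```

```text
v samples rod [159 162 160 150 138 118  95  78  73  65  66  83 109 133 148]
[0.3408 0.9401 0.5363 0.3134] 310 70.07674 [ 0.833  -0.5532  0.5696  0.1884] 275 -33.586678
tip [0.6159 0.1561 0.15  ] post top [0.577  0.4335 0.15  ]
ramp px hsv [ 16 148 178] [ 17 151 198] strip [ 10 157  78] collar [ 24  36 168] [ 21  32 167] [ 19  33 168] slat [ 13 180 146]
strip lower corners z.1085 [0.38791148 0.02092699 0.1085    ] [ 0.38253454 -0.05906546  0.1085    ]
surf lowend [ 0.4038448  -0.00334552  0.088     ]
surf lowend [ 0.40177016 -0.0547041   0.088     ]
surf top [ 0.67457296 -0.02614055  0.052     ]
surf top [ 0.67312413 -0.08077253  0.052     ]
trough [ 0.48259773 -0.18959357  0.057     ]
trough [ 0.49261039 -0.49635101  0.057     ]
trough [ 0.37543629 -0.49926649  0.057     ]
trough [ 0.36246795 -0.19499735  0.057     ]
```

Run:
```python
from h import *
np.set_printoptions(precision=4,suppress=True)
a=[pz("top",249.8,260.2,.1085),pz("top",275.7,262,.1085)];b=[pz("top",259.0,172.7,.07),pz("top",285,174.5,.07)]
A=(a[0]+a[1])/2;B=(b[0]+b[1])/2;d=(B-A)[:2];print(a,b,A,B,np.degrees(np.arctan2(d[1],d[0])),np.hypot(*d),np.linalg.norm(b[0]-b[1]))
im=cv2.imread("pics/top0.png");H,S,V=cv2.split(cv2.cvtColor(im,cv2.COLOR_BGR2HSV))
# yellow surface: centre column per row -> world on the slope
m=((H>11)&(H<25)&(S>100)&(V>140));m[:,:240]=0;m[:,290:]=0
r0=A[:2];P=[]
for v in range(180,255,3):
    u=np.where(m[v])[0]
    if len(u)<8: continue
    z=.07
    for _ in range(4):
        p=pz("top",(u.min()+u.max())/2,v,z);z=.0885-.1405*(p[0]-r0[0])
    P.append((p[0],p[1],len(u)*1.62/546))
P=np.array(P);print(P[::4]);k=np.polyfit(P[:,0],P[:,1],1);print("surf heading",np.degrees(np.arctan(k[0])),np.polyval(k,[.46,.6]))
# bin
mb=((H<6)|(H>174))&(S>150)&(V>60);mb[:, :235]=0;mb[:,315:]=0;mb[185:]=0;mb[:100]=0
c=max(cv2.findContours(mb.astype(np.uint8),0,2)[0],key=cv2.contourArea);print("bin rect",cv2.minAreaRect(c),cv2.boxPoints(cv2.minAreaRect(c)))
# collar tops
g=(S<60)&(V>110);lab,n=0,0
k=cv2.connectedComponentsWithStats((g[225:275,312:415]).astype(np.uint8))
for s,cc in zip(k[2][1:],k[3][1:]):
    if s[4]>40: print("grey",s,cc+[312,225],pz("top",cc[0]+312,cc[1]+225,.092))
```

```text
[array([0.3879, 0.0209, 0.1085]), array([ 0.3825, -0.0591,  0.1085])] [array([ 0.676 , -0.0064,  0.07  ]), array([ 0.6704, -0.0911,  0.07  ])] [ 0.3852 -0.0191  0.1085] [ 0.6732 -0.0488  0.07  ] -5.886207998152431 0.28950276611968506 0.084901667796227
[[ 0.6565 -0.0492  0.0445]
 [ 0.6148 -0.0441  0.0475]
 [ 0.5739 -0.044   0.0415]
 [ 0.5335 -0.0391  0.0445]
 [ 0.4937 -0.0326  0.0445]
 [ 0.4545 -0.0278  0.0475]
 [ 0.4159 -0.0262  0.0445]]
surf heading -5.613920155679694 [-0.0301 -0.0439]
bin rect ((275.1548156738281, 140.27944946289062), (55.63996124267578, 70.55754089355469), 6.009006023406982) [[243.7946 172.4521]
 [251.1808 102.2822]
 [306.5151 108.1068]
 [299.1288 178.2767]]
grey [ 57  13  14  22 258] [375.6202 248.2519] [ 0.4277 -0.3736  0.092 ]
grey [ 35  15  15  23 296] [354.3108 250.5912] [ 0.4202 -0.3063  0.092 ]
grey [ 13  16  15  23 292] [331.9281 251.6164] [ 0.4168 -0.2359  0.092 ]
```

```bash
python3 - <<'E'
from h import *
im=cv2.imread("pics/top0.png")
for u in (331,332,354,355,375,376): print(u,[(v,*im[v,u]) for v in range(230,270)] if 0 else im[230:270,u,0].tolist())
for v in (242,248): print(v,im[v,320:385,0].tolist())
E
python3 - <<'E'
from h import *
im=cv2.imread("pics/scene0.png")
crop(im,185,150,160,110,5,"pics/tr.png")
for y in (-.237,-.309,-.381):
  print([proj("top",(x,y,z)).round(1).tolist() for x,z in ((.404,.092),(.45,.092),(.381,.052),(.473,.052))])
E
```

```text
331 [99, 102, 94, 65, 49, 58, 69, 77, 79, 78, 88, 111, 137, 148, 150, 147, 149, 148, 148, 144, 146, 148, 144, 143, 145, 135, 122, 107, 99, 107, 98, 101, 100, 97, 82, 61, 49, 45, 52, 65]
332 [101, 103, 84, 70, 50, 50, 75, 77, 77, 74, 90, 115, 140, 147, 151, 144, 148, 147, 145, 145, 148, 145, 148, 148, 149, 137, 121, 108, 102, 103, 101, 100, 100, 90, 73, 57, 54, 48, 52, 69]
354 [93, 90, 72, 53, 52, 69, 79, 74, 79, 81, 105, 138, 149, 145, 148, 148, 146, 142, 144, 146, 148, 146, 144, 144, 142, 125, 111, 104, 96, 97, 100, 103, 102, 86, 57, 48, 53, 48, 53, 79]
355 [91, 89, 71, 53, 50, 70, 78, 76, 79, 81, 110, 138, 149, 152, 145, 146, 148, 150, 146, 147, 147, 149, 145, 143, 138, 124, 107, 98, 101, 103, 100, 102, 100, 84, 64, 48, 48, 51, 59, 81]
375 [94, 79, 60, 49, 45, 50, 57, 76, 96, 105, 114, 124, 134, 135, 136, 138, 138, 139, 143, 140, 143, 141, 137, 133, 127, 125, 116, 112, 106, 91, 72, 46, 35, 39, 46, 51, 46, 58, 78, 105]
376 [89, 74, 54, 43, 44, 45, 53, 76, 92, 106, 114, 124, 130, 133, 134, 136, 137, 142, 141, 146, 142, 146, 135, 130, 127, 121, 115, 110, 102, 92, 70, 45, 36, 42, 52, 57, 49, 47, 73, 101]
242 [45, 27, 30, 51, 73, 93, 118, 131, 140, 137, 138, 137, 140, 141, 139, 143, 143, 132, 108, 70, 35, 33, 39, 44, 35, 47, 65, 78, 104, 128, 140, 145, 142, 146, 149, 149, 148, 145, 148, 145, 133, 97, 55, 36, 28, 42, 52, 57, 71, 94, 122, 128, 132, 127, 125, 134, 130, 128, 129, 130, 127, 104, 73, 39, 42]
248 [45, 43, 35, 58, 81, 99, 114, 137, 141, 141, 144, 148, 145, 151, 143, 145, 149, 140, 122, 78, 44, 36, 31, 26, 30, 52, 83, 101, 107, 126, 135, 143, 146, 147, 144, 146, 145, 146, 147, 143, 138, 113, 67, 38, 34, 39, 45, 57, 68, 87, 116, 140, 149, 147, 142, 143, 141, 148, 141, 146, 141, 136, 112, 62, 28]
[[332.4, 255.7], [332.0, 241.1], [330.9, 264.1], [330.3, 235.5]]
[[355.3, 255.8], [354.9, 241.1], [353.4, 264.2], [352.5, 235.6]]
[[378.2, 255.8], [377.7, 241.2], [375.8, 264.2], [374.8, 235.6]]
```

View pics/tr.png

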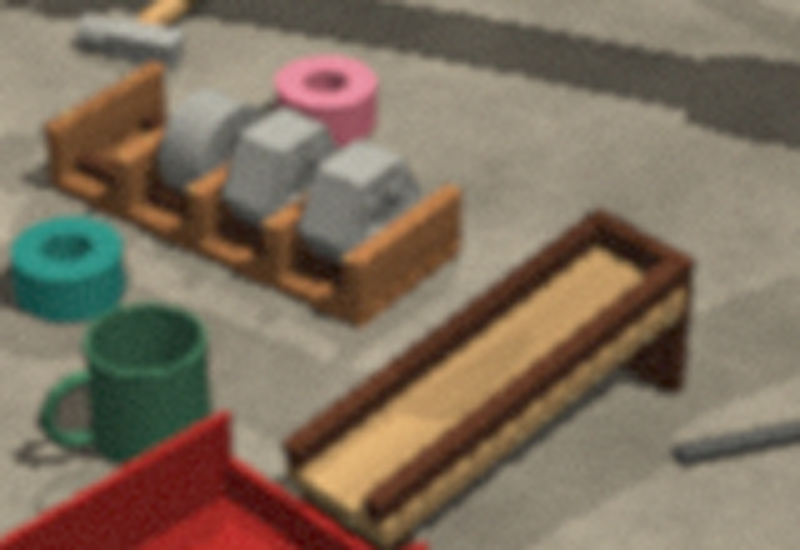

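The trough crop confirms it: two six-sided collars are nearest the ramp, the next one is round, and the far place is empty. The ramp is open at the bin end.

```bash
cat >> h.py <<'E'
def go(x,y,z,head):
    s=sensors.read_state();R=s["eef_rot"];p=s["tool_pos"]
    h=np.degrees(np.arctan2(R[1,1],R[0,1]));tw=-(np.radians(head-h)+np.pi)%(2*np.pi)-0
    tw=(-np.radians(head-h)+np.pi)%(2*np.pi)-np.pi
    d=R.T@(np.array([x,y,z])-p)*100
    a=-tw;Rn=np.array([[np.cos(a),-np.sin(a),0],[np.sin(a),np.cos(a),0],[0,0,1]])@R
    print("t %.1f at"%s["time_s"],p.round(4),"h %.1f"%h,"shift cm first",d.round(2),"after twist",(Rn.T@(np.array([x,y,z])-p)*100).round(2),"twist %.3f"%tw,"F",s["force"].round(1),"gap mm %.1f grip %.1f"%(s["finger_gap"]*93,s["grasp_force"]),"q7 %.2f"%s["joints"][6])
E
python3 -c "
from h import *
go(.427,-.237,.2,-87.9)"
```

```text
t 0.1 at [ 0.2676 -0.5916  0.2176] h -65.7 shift cm first [ 29.14 -25.73   1.82] after twist [ 17.23 -34.85   1.84] twist 0.388 F [-0.2  0.2  0.2] gap mm 93.3 grip 0.0 q7 -0.04
```

Emit:
step_arm(rows=[2.43,-2.14,0,0,2.43,-2.14,0,0,2.43,-2.14,0,0,2.43,-2.14,0,0,2.43,-2.14,0,0,2.43,-2.14,0,0,2.43,-2.14,0,0,2.43,-2.14,0,0,2.43,-2.14,0,0,2.43,-2.14,0,0,2.43,-2.14,0,0,2.43,-2.14,0,0], grip=0.2)

```text
time_s: 1.3
tool_pos: [0.4278, -0.2367, 0.2184]
eef_rot: [[0.911, 0.412, -0.001], [0.412, -0.911, 0.0], [-0.0, -0.001, -1.0]]
force: [0.3, -0.1, -0.2]
finger_gap: 0.601
grasp_force: 0.0
```

Emit:
step_arm(rows=[0,0,0,0.097,0,0,0,0.097,0,0,0,0.097,0,0,0,0.097,0,0,1,0,0,0,0,0,0,0,0,0])

```text
time_s: 2.0
tool_pos: [0.4273, -0.2378, 0.208]
eef_rot: [[0.999, 0.038, -0.001], [0.038, -0.999, 0.001], [-0.001, -0.001, -1.0]]
force: [0.3, 0.3, 0.1]
finger_gap: 0.598
grasp_force: 0.0
```

```bash
python3 -c "
from h import *
go(.427,-.237,.072,-87.9)"
```

```text
t 2.0 at [ 0.4273 -0.2378  0.208 ] h -87.8 shift cm first [-1.00e-02 -7.00e-02  1.36e+01] after twist [-1.00e-02 -7.00e-02  1.36e+01] twist 0.002 F [0.3 0.3 0.1] gap mm 55.6 grip 0.0 q7 -1.06
```

Emit:
step_arm(rows=[0,-0.07,2,0,0,0,2,0,0,0,2,0,0,0,2,0,0,0,2,0,0,0,1.5,0,0,0,1,0,0,0,1,0,0,0,0.1,0,0,0,0,0])

```text
time_s: 3.0
tool_pos: [0.4279, -0.2374, 0.0728]
eef_rot: [[0.999, 0.037, 0.0], [0.037, -0.999, 0.0], [0.0, 0.0, -1.0]]
force: [0.2, -0.2, 0.7]
finger_gap: 0.599
grasp_force: 0.0
```

Run:
```python
from h import *
go(.427,-.237,.072,-87.9)
crop(snap("scene"),190,130,120,90,6,"pics/g1.png")
```

```text
t 3.0 at [ 0.4279 -0.2374  0.0728] h -87.9 shift cm first [-0.09 -0.04  0.08] after twist [-0.09 -0.04  0.08] twist 0.000 F [ 0.2 -0.2  0.7] gap mm 55.7 grip 0.0 q7 -1.05
```

View pics/g1.png

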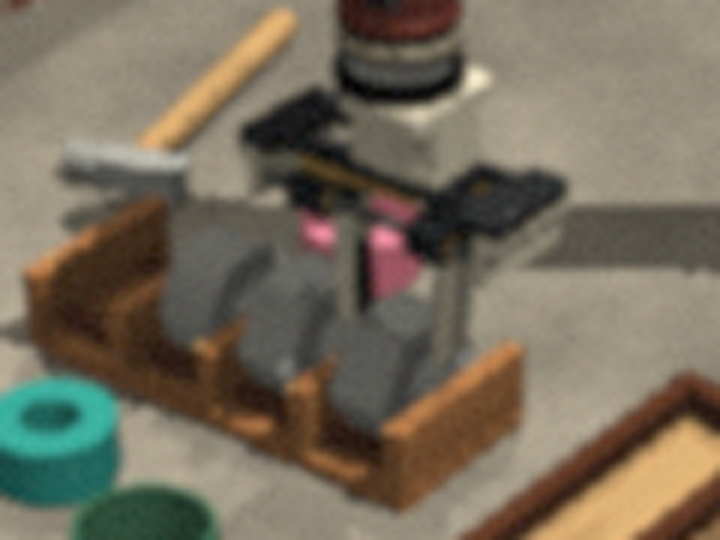

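The fingers straddle the near collar (crop about (350,260) and (450,300)) without touching its neighbours. Closing.

Emit:
step_arm(rows=[0,0,0,0,0,0,0,0,0,0,0,0,0,0,0,0,0,0,0,0,0,0,0,0], grip=-0.5, squeeze=30)

```text
time_s: 3.65
tool_pos: [0.428, -0.2374, 0.0731]
eef_rot: [[0.999, 0.037, 0.001], [0.037, -0.999, -0.0], [0.001, 0.0, -1.0]]
force: [-0.6, -0.0, 4.8]
finger_gap: 0.43
grasp_force: 30.0
```

Emit:
step_arm(rows=[0,0,-0.5,0,0,0,-1,0,0,0,-2,0,0,0,-3,0,0,0,-3,0,0,0,-3,0,0,0,-1.5,0,0,0,0,0])

```text
time_s: 4.45
tool_pos: [0.4283, -0.2378, 0.2146]
eef_rot: [[0.999, 0.037, 0.004], [0.037, -0.999, -0.002], [0.004, 0.002, -1.0]]
force: [0.3, -0.0, -6.6]
finger_gap: 0.432
grasp_force: 30.0
```

```bash
python3 -c "
from h import *
go(.473,-.0285,.2,-95.8)"
```

```text
t 4.5 at [ 0.4283 -0.2378  0.2146] h -87.9 shift cm first [  5.23 -20.75   1.44] after twist [  2.32 -21.27   1.43] twist 0.138 F [ 0.3 -0.  -6.6] gap mm 40.2 grip 30.0 q7 -1.06
```

Emit:
step_arm(rows=[0.26,-1,0,0,0.52,-2,0,0,0.52,-2,0,0,0.52,-2.1,0,0,0.52,-2.1,0,0,0.52,-2.1,0,0,0.52,-2.1,0,0,0.52,-2.1,0,0,0.52,-2.1,0,0,0.52,-2.1,0,0,0.29,-1.05,0,0,0,0,0,0])

```text
time_s: 5.65
tool_pos: [0.4716, -0.0256, 0.2115]
eef_rot: [[0.999, 0.041, -0.003], [0.041, -0.999, 0.001], [-0.003, -0.001, -1.0]]
force: [0.1, 0.1, -5.5]
finger_gap: 0.429
grasp_force: 30.0
```

Emit:
step_arm(rows=[0,0,0,0.046,0,0,0,0.046,0,0,0,0.046,0,0,0,0])

```text
time_s: 6.05
tool_pos: [0.4715, -0.0295, 0.2121]
eef_rot: [[0.995, -0.103, -0.002], [-0.103, -0.995, -0.001], [-0.002, 0.001, -1.0]]
force: [-0.6, -0.3, -5.6]
finger_gap: 0.427
grasp_force: 30.0
```

Run:
```python
from h import *
go(.473,-.0285,.1405,-95.8)
crop(snap("scene"),210,130,150,110,5,"pics/g2.png")
```

```text
t 6.0 at [ 0.4715 -0.0295  0.2121] h -95.9 shift cm first [ 0.15 -0.13  7.16] after twist [ 0.16 -0.13  7.16] twist -0.002 F [-0.6 -0.3 -5.6] gap mm 39.7 grip 30.0 q7 -1.66
```

View pics/g2.png

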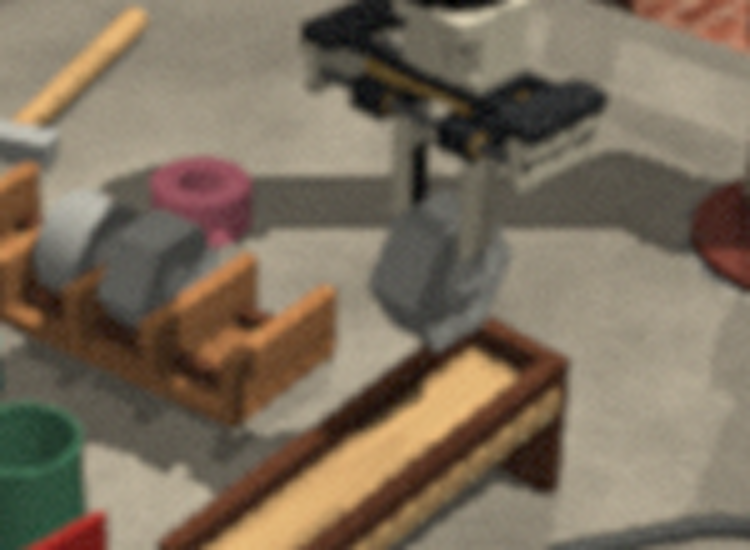

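The collar hangs above the upper end of the ramp, its lowest corner near crop (435,345). I'll check whether it swung in the grip.

Run:
```python
from h import *
s=sensors.read_state();p=s["tool_pos"]
for tilt in (-20,0,20):
  for sd,nm in((.02,"+y"),(-.02,"-y")):
    o=[]
    for k in range(6):
      a=np.radians(60*k+tilt);r=.0462
      dx,dz=r*np.cos(a),r*np.sin(a)
      h=np.radians(-5.8);X=p+[dx*np.cos(h)-sd*np.sin(h),dx*np.sin(h)+sd*np.cos(h),-.021+dz]
      o.append(((proj("scene",X)-[210,130])*5).round().astype(int).tolist())
    print(tilt,nm,o)
```

```text
-20 +y [[417, 327], [429, 259], [478, 211], [513, 231], [501, 297], [454, 344]]
-20 -y [[370, 302], [381, 234], [430, 187], [466, 208], [454, 273], [407, 319]]
0 +y [[415, 307], [443, 237], [493, 210], [514, 251], [487, 318], [438, 347]]
0 -y [[368, 282], [395, 213], [446, 186], [467, 227], [441, 293], [391, 321]]
20 +y [[419, 284], [460, 220], [506, 217], [510, 274], [471, 334], [425, 341]]
20 -y [[371, 259], [412, 196], [458, 193], [463, 250], [425, 310], [378, 315]]
```

The corners match zero tilt. Lowering to release height.

Emit:
step_arm(rows=[0.15,-0.1,1.5,0,0,0,1.5,0,0,0,1.5,0,0,0,1,0,0,0,0.8,0,0,0,0.5,0,0,0,0.2,0,0,0,0,0])

```text
time_s: 6.9
tool_pos: [0.4743, -0.0273, 0.1429]
eef_rot: [[0.995, -0.101, 0.001], [-0.101, -0.995, -0.0], [0.001, -0.0, -1.0]]
force: [-0.5, -0.2, -5.6]
finger_gap: 0.427
grasp_force: 30.0
```

```bash
python3 -c "
from h import *
go(.473,-.0285,.1405,-95.8)"
```

```text
t 6.9 at [ 0.4743 -0.0273  0.1429] h -95.8 shift cm first [-0.11  0.14  0.24] after twist [-0.11  0.14  0.24] twist 0.000 F [-0.5 -0.2 -5.6] gap mm 39.7 grip 30.0 q7 -1.66
```

Emit:
step_arm(rows=[-0.05,0.1,0.1,0,0,0,0.08,0,0,0,0,0])

```text
time_s: 7.2
tool_pos: [0.4749, -0.0276, 0.1424]
eef_rot: [[0.995, -0.101, 0.004], [-0.101, -0.995, 0.001], [0.004, -0.001, -1.0]]
force: [0.6, 2.2, 6.1]
finger_gap: 0.428
grasp_force: 30.0
```

Emit:
step_arm(rows=[0,0,0,0,0,0,0,0,0,0,0,0,0,0,0,0,0,0,0,0], grip=0.2)

```text
time_s: 7.7
tool_pos: [0.4732, -0.0283, 0.1407]
eef_rot: [[0.995, -0.101, -0.0], [-0.101, -0.995, -0.0], [-0.0, 0.0, -1.0]]
force: [-0.1, -0.7, -0.1]
finger_gap: 0.601
grasp_force: 0.0
```

Emit:
step_arm(rows=[0,0,-1,0,0,0,-2,0,0,0,-2,0,0,0,-2,0,0,0,-2,0,0,0,-1,0,0,0,0,0,0,0,0,0,0,0,0,0,0,0,0,0,0,0,0,0,0,0,0,0])

```text
time_s: 8.9
tool_pos: [0.4731, -0.0281, 0.2405]
eef_rot: [[0.995, -0.101, -0.001], [-0.101, -0.995, 0.0], [-0.001, -0.0, -1.0]]
force: [-0.4, -0.9, -0.1]
finger_gap: 0.601
grasp_force: 0.0
```

Emit:
step_arm(rows=[0,0,0,0,0,0,0,0,0,0,0,0,0,0,0,0,0,0,0,0,0,0,0,0,0,0,0,0,0,0,0,0,0,0,0,0,0,0,0,0,0,0,0,0,0,0,0,0])

```text
time_s: 10.1
tool_pos: [0.4733, -0.0281, 0.2409]
eef_rot: [[0.995, -0.101, -0.0], [-0.101, -0.995, 0.0], [-0.0, -0.0, -1.0]]
force: [-0.3, 0.3, -0.2]
finger_gap: 0.599
grasp_force: 0.0
```

Run:
```python
from h import *
go(.473,-.0285,.1405,-95.8)
im=snap("scene");t=snap("top")
a=cv2.resize(im[110:240,190:340],None,fx=4,fy=4,interpolation=2)
cv2.imwrite("pics/top1.png",t);cv2.imwrite("pics/g3.png",a)
```

```text
t 10.1 at [ 0.4733 -0.0281  0.2409] h -95.8 shift cm first [-0.03  0.04 10.04] after twist [-0.03  0.04 10.04] twist 0.000 F [-0.3  0.3 -0.2] gap mm 55.7 grip 0.0 q7 -1.66
```

View pics/g3.png

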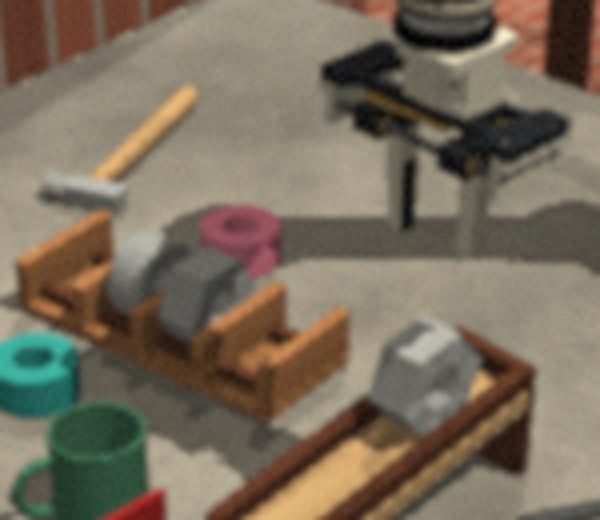

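It is six-sided: it stands still on the ramp (crop (425,375)) more than 2 s after release. Gripping it again.

Emit:
step_arm(rows=[0,0,2,0,0,0,2,0,0,0,2,0,0,0,2,0,0,0,1.2,0,0,0,0.7,0,0,0,0.25,0,0,0,0,0])

```text
time_s: 11.0
tool_pos: [0.4735, -0.0281, 0.1395]
eef_rot: [[0.995, -0.101, 0.0], [-0.101, -0.995, 0.0], [0.0, -0.0, -1.0]]
force: [-1.6, -0.6, -0.3]
finger_gap: 0.6
grasp_force: 0.0
```

Emit:
step_arm(rows=[0,0,0,0,0,0,0,0,0,0,0,0,0,0,0,0,0,0,0,0,0,0,0,0], grip=-0.5)

```text
time_s: 11.6
tool_pos: [0.4738, -0.0279, 0.1399]
eef_rot: [[0.995, -0.101, 0.001], [-0.101, -0.995, 0.0], [0.001, -0.0, -1.0]]
force: [0.2, 1.9, 4.6]
finger_gap: 0.432
grasp_force: 30.0
```

Emit:
step_arm(rows=[0,0,-0.5,0,0,0,-1,0,0,0,-2,0,0,0,-2,0,0,0,-2,0,0,0,-1,0,0,0,0,0])

```text
time_s: 12.3
tool_pos: [0.4737, -0.0283, 0.2253]
eef_rot: [[0.995, -0.101, 0.002], [-0.101, -0.995, -0.0], [0.002, -0.0, -1.0]]
force: [0.5, 0.3, -5.7]
finger_gap: 0.424
grasp_force: 30.0
```

```bash
python3 -c "
from h import *
go(.6472,.1341,.2,-34.3)"
```

```text
t 12.3 at [ 0.4737 -0.0283  0.2253] h -95.8 shift cm first [ 15.61 -17.91   2.57] after twist [23.19  5.18  2.58] twist -1.074 F [ 0.5  0.3 -5.7] gap mm 39.4 grip 30.0 q7 -1.66
```

Emit:
step_arm(rows=[0,0,-2,0,0.6,-0.7,-2,0,1.5,-1.7,0,0,1.7,-1.95,0,0,1.7,-1.95,0,0,1.7,-1.95,0,0,1.7,-1.95,0,0,1.7,-1.95,0,0,1.7,-1.95,0,0,1.7,-1.95,0,0,1.6,-1.85,0,0,0,0,0,0])

```text
time_s: 13.5
tool_pos: [0.6469, 0.1384, 0.2609]
eef_rot: [[0.995, -0.096, -0.004], [-0.096, -0.995, 0.003], [-0.004, -0.002, -1.0]]
force: [-1.0, 0.9, -7.0]
finger_gap: 0.428
grasp_force: 30.0
```

Emit:
step_arm(rows=[0,0,0,-0.107,0,0,0,-0.107,0,0,0,-0.107,0,0,0,-0.107,0,0,0,-0.107,0,0,0,-0.107,0,0,0,-0.107,0,0,0,-0.107,0,0,0,-0.107,0,0,0,-0.107,0,0,0,0,0,0,0,0])

```text
time_s: 14.7
tool_pos: [0.6459, 0.1332, 0.263]
eef_rot: [[0.569, 0.823, -0.003], [0.823, -0.569, -0.001], [-0.003, -0.002, -1.0]]
force: [-1.0, -0.1, -5.9]
finger_gap: 0.426
grasp_force: 30.0
```

Run:
```python
from h import *
go(.6472,.1341,.171,-34.3)
t=snap("top");cv2.imwrite("pics/top2.png",t);crop(t,95,150,160,90,5,"pics/g4.png")
s=snap("scene");cv2.imwrite("pics/scene2.png",s)
```

```text
t 14.7 at [0.6459 0.1332 0.263 ] h -34.7 shift cm first [0.17 0.07 9.2 ] after twist [0.17 0.08 9.2 ] twist -0.006 F [-1.  -0.1 -5.9] gap mm 39.6 grip 30.0 q7 -0.98
```

View pics/scene2.png

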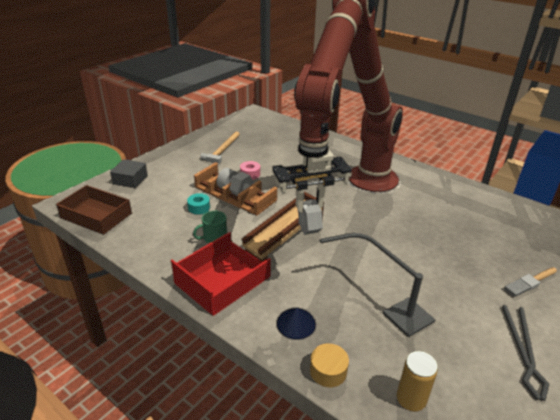

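The collar hangs at (312,215), just short of the free tip at (322,240). I'll cross-check the tip position with both views.

Run:
```python
from h import *
s=cv2.imread("pics/scene0.png")
t=np.array([.610,.1595,.15]);print("tip model->scene",proj("scene",t),"top",proj("top",t),two((206.0,185.3),(321,240)))
print("leg mid",proj("scene",(.579-.085*.3355,.434-.085*.942,.15)),"post",proj("scene",(.579,.434,.155)),"I2 bend mid",proj("scene",(.579-.17*.3355,.434-.17*.942,.15)))
crop(s,300,220,135,110,5.8,"pics/r2.png")
```

```text
tip model->scene [322.51415249 239.36375132] top [205.16097422 186.86700692] (array([0.6148676 , 0.15733951, 0.14970576]), np.float64(0.0006648997737365706))
leg mid [395.37485475 257.78207489] post [418.94552076 275.31631026] I2 bend mid [374.19952442 240.46801203]
```

View pics/r2.png

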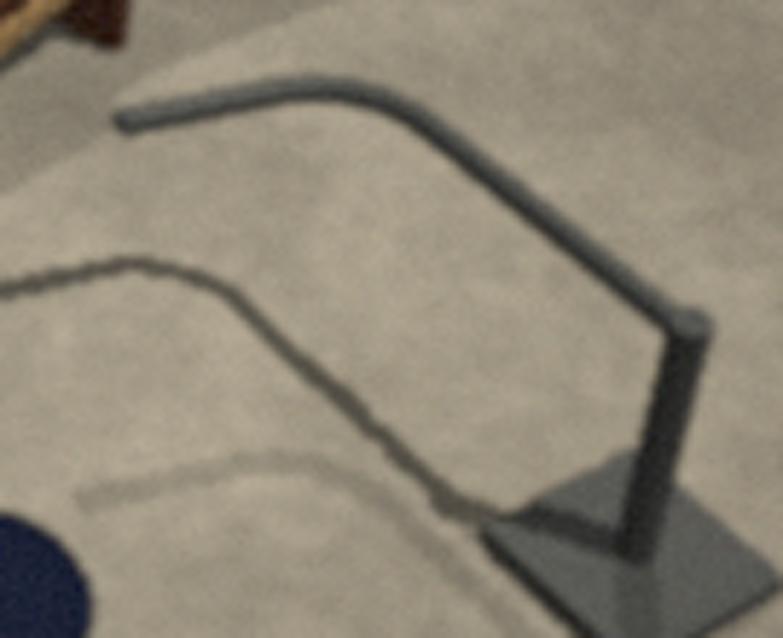

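The tip agrees to within a few mm along its own axis, and the line itself is consistent. The crop shows the tip at (123,121) and the post top at (688,322), which fits the fitted stand. Lowering, then threading.

Emit:
step_arm(rows=[0.17,0.07,1,-0.006,0,0,2,0,0,0,2,0,0,0,2,0,0,0,1.2,0,0,0,0.7,0,0,0,0.25,0,0,0,0,0,0,0,0,0])

```text
time_s: 15.7
tool_pos: [0.6489, 0.1355, 0.174]
eef_rot: [[0.561, 0.828, 0.002], [0.828, -0.561, 0.001], [0.002, 0.001, -1.0]]
force: [-0.0, 0.7, -6.0]
finger_gap: 0.43
grasp_force: 30.0
```

Run:
```python
from h import *
go(.6472,.1341,.1715,-34.3)
t=snap("top");s=snap("scene")
a=cv2.resize(t[155:235,140:260],(600,400),interpolation=2);b=cv2.resize(s[175:275,275:395],(600,500),interpolation=2)
cv2.imwrite("pics/g5.png",cv2.resize(np.vstack([a,b]),(400,600)))
```

```text
t 15.7 at [0.6489 0.1355 0.174 ] h -34.2 shift cm first [-0.21 -0.06  0.25] after twist [-0.21 -0.06  0.25] twist 0.003 F [-0.   0.7 -6. ] gap mm 40.0 grip 30.0 q7 -1.00
```

View pics/g5.png

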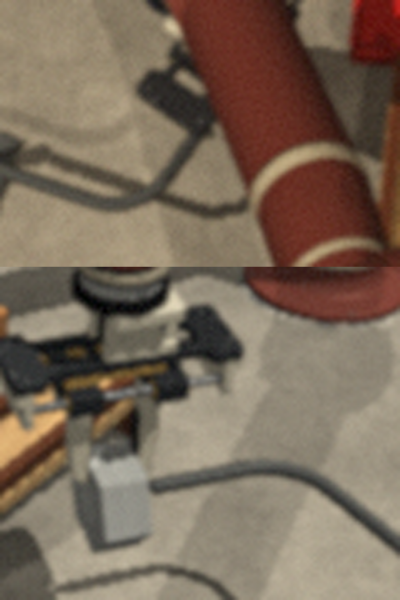

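The collar faces the tip, which is at picture (155,487) next to its end face, at the right height. Sliding on.

Emit:
step_arm(rows=[-0.2,0,0.2,0.003,0,0,0,0,0,-0.3,0,0,0,-0.5,0,0,0,-0.5,0,0,0,-0.5,0,0,0,-0.5,0,0,0,-0.5,0,0,0,-0.5,0,0,0,0,0,0])

```text
time_s: 16.8
tool_pos: [0.6189, 0.1532, 0.171]
eef_rot: [[0.563, 0.827, -0.001], [0.827, -0.563, 0.001], [0.0, -0.001, -1.0]]
force: [0.4, 0.8, -5.6]
finger_gap: 0.429
grasp_force: 30.0
```

Run:
```python
from h import *
t=np.array([.610,.1595]);d=np.array([.826,-.5637])
P=t-.08*d
go(*P,.1715,-34.3)
```

```text
t 16.8 at [0.6189 0.1532 0.171 ] h -34.2 shift cm first [ 0.03 -9.09 -0.04] after twist [ 0.02 -9.09 -0.04] twist 0.001 F [ 0.4  0.8 -5.6] gap mm 39.9 grip 30.0 q7 -1.04
```

Emit:
step_arm(rows=[0,-0.7,0,0,0,-0.8,0,0,0,-0.8,0,0,0,-0.8,0,0,0,-0.8,0,0,0,-0.8,0,0,0,-0.8,0,0,0,-0.8,0,0,0,-0.8,0,0,0,-0.8,0,0,0,-0.8,0,0,0,0,0,0])

```text
time_s: 18.0
tool_pos: [0.5464, 0.2027, 0.171]
eef_rot: [[0.562, 0.827, -0.001], [0.827, -0.562, 0.001], [0.0, -0.001, -1.0]]
force: [-0.0, 0.5, -5.2]
finger_gap: 0.426
grasp_force: 30.0
```

```bash
cat >> h.py <<'E'
TIP=np.array([.610,.1595]);D=np.array([.826,-.5637]);B0=TIP-.08*D
def bend(phi): # centre on the arc after phi degrees, tool-y heading
    h0=np.radians(-34.3);n=np.array([-np.sin(h0),np.cos(h0)]) # arc centre lies on +n side
    c=B0+.06*n;a=np.radians(phi);h=h0-a
    return (*(c-.06*np.array([-np.sin(h),np.cos(h)])),np.degrees(h))
E
python3 - <<'E'
from h import *
x,y,h=bend(0);go(x,y,.1715,h)
print(bend(75),"leg line dist", "post side at 170mm:",(.579-.17*.3355,.434-.17*.942))
E
```

```text
t 18.0 at [0.5464 0.2027 0.171 ] h -34.2 shift cm first [ 0.01 -0.31 -0.05] after twist [ 0.01 -0.31 -0.05] twist 0.002 F [-0.   0.5 -5.2] gap mm 39.6 grip 30.0 q7 -1.17
(np.float64(0.5211035058412605), np.float64(0.27399276123253924), np.float64(-109.3)) leg line dist post side at 170mm: (0.5219649999999999, 0.27386)
```

Emit:
step_arm(rows=[0,-0.3,0,0,0.036,-0.653,0,0.109,0.036,-0.653,0,0.109,0.036,-0.653,0,0.109,0.036,-0.653,0,0.109,0.036,-0.653,0,0.109,0.036,-0.653,0,0.109,0,0,0,0])

```text
time_s: 18.8
tool_pos: [0.5219, 0.2352, 0.171]
eef_rot: [[0.949, 0.314, 0.0], [0.314, -0.949, 0.001], [0.001, -0.001, -1.0]]
force: [-0.1, 0.2, -6.3]
finger_gap: 0.429
grasp_force: 30.0
```

Run:
```python
from h import *
x,y,h=bend(37.5);go(x,y,.1715,h)
```

```text
t 18.8 at [0.5219 0.2352 0.171 ] h -71.7 shift cm first [-0.1  -0.06 -0.05] after twist [-0.1  -0.06 -0.05] twist 0.002 F [-0.1  0.2 -6.3] gap mm 39.9 grip 30.0 q7 -1.78
```

Emit:
step_arm(rows=[-0.07,-0.653,-0.05,0.109,0.036,-0.653,0,0.109,0.036,-0.653,0,0.109,0.036,-0.653,0,0.109,0.036,-0.653,0,0.109,0.036,-0.653,0,0.109,0,-0.3,0,0,0,0,0,0])

```text
time_s: 19.6
tool_pos: [0.5228, 0.2751, 0.1713]
eef_rot: [[0.945, -0.326, 0.0], [-0.326, -0.945, 0.0], [0.0, -0.0, -1.0]]
force: [-0.0, 0.6, -5.8]
finger_gap: 0.427
grasp_force: 30.0
```

```bash
cat >> h.py <<'E'
def leg(mm): return .579-mm/1000*.3355,.434-mm/1000*.942
E
python3 - <<'E'
from h import *
go(*leg(55),.1715,-109.5)
E
```

```text
t 19.6 at [0.5228 0.2751 0.1713] h -109.0 shift cm first [  0.08 -11.36  -0.02] after twist [ -0.02 -11.36  -0.02] twist 0.008 F [-0.   0.6 -5.8] gap mm 39.7 grip 30.0 q7 -2.37
```

Emit:
step_arm(rows=[0,-0.8,0,0.008,0,-1,0,0,0,-1,0,0,0,-1.1,0,0,0,-1.1,0,0,0,-1.1,0,0,0,-1.1,0,0,0,-1.1,0,0,0,-1.1,0,0,0,-1,0,0,0,-0.9,0,0,0,0,0,0])

```text
time_s: 20.8
tool_pos: [0.5606, 0.3833, 0.1711]
eef_rot: [[0.942, -0.336, 0.0], [-0.336, -0.942, 0.002], [-0.001, -0.002, -1.0]]
force: [-0.2, 0.4, -4.7]
finger_gap: 0.429
grasp_force: 30.0
```

Run:
```python
from h import *
go(*leg(55),.161,-109.5)
```

```text
t 20.8 at [0.5606 0.3833 0.1711] h -109.6 shift cm first [0.03 0.1  1.01] after twist [0.03 0.1  1.01] twist -0.002 F [-0.2  0.4 -4.7] gap mm 39.9 grip 30.0 q7 -2.49
```

Emit:
step_arm(rows=[0,0.1,0.3,0,0,0,0.3,0,0,0,0.2,0,0,0,0.1,0,0,0,0.05,0,0,0,0,0,0,0,0,0])

```text
time_s: 21.5
tool_pos: [0.5602, 0.3803, 0.162]
eef_rot: [[0.941, -0.337, -0.0], [-0.337, -0.941, 0.0], [-0.0, -0.0, -1.0]]
force: [-1.2, -0.1, -5.2]
finger_gap: 0.43
grasp_force: 30.0
```

Run:
```python
from h import *
go(*leg(55),.161,-109.5)
crop(snap("scene"),330,180,120,110,5,"pics/g6.png")
```

```text
t 21.5 at [0.5602 0.3803 0.162 ] h -109.7 shift cm first [-0.03 -0.19  0.1 ] after twist [-0.03 -0.19  0.1 ] twist -0.004 F [-1.2 -0.1 -5.2] gap mm 40.0 grip 30.0 q7 -2.49
```

View pics/g6.png

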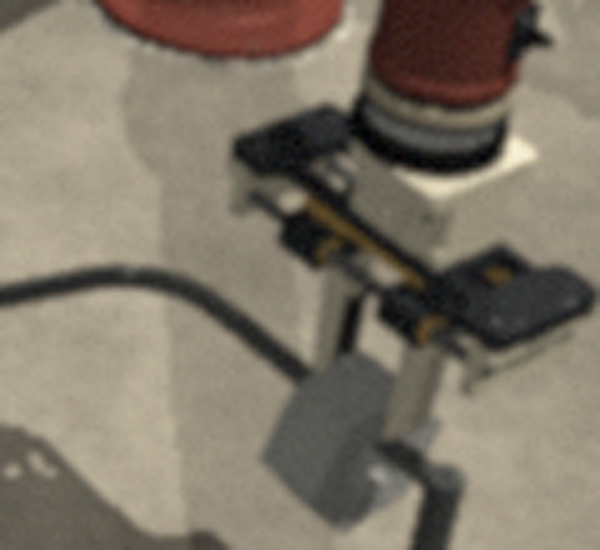

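The collar is threaded on the leg near the post (crop (340,440)), with the fingers above the rod. Releasing.

Emit:
step_arm(rows=[0,0,0,0,0,0,0,0,0,0,0,0,0,0,0,0,0,0,0,0], grip=0.08)

```text
time_s: 22.05
tool_pos: [0.5607, 0.3803, 0.1624]
eef_rot: [[0.941, -0.337, 0.001], [-0.337, -0.941, 0.001], [0.001, -0.001, -1.0]]
force: [-0.0, -0.3, 0.2]
finger_gap: 0.541
grasp_force: 0.0
```

Emit:
step_arm(rows=[0,0,-0.5,0,0,0,-1,0,0,0,-2,0,0,0,-2,0,0,0,-2,0,0,0,-2,0,0,0,-1,0,0,0,0,0])

```text
time_s: 22.85
tool_pos: [0.5613, 0.3807, 0.2693]
eef_rot: [[0.941, -0.337, 0.004], [-0.337, -0.941, 0.003], [0.003, -0.004, -1.0]]
force: [-0.2, -0.6, 0.3]
finger_gap: 0.542
grasp_force: 0.0
```

Run:
```python
from h import *
go(.4287,-.309,.268,-87.9)
s=snap("scene");t=snap("top");cv2.imwrite("pics/top3.png",t)
a=cv2.resize(s[220:330,300:435],(405,330),interpolation=2);b=cv2.resize(s[150:240,180:315],(405,270),interpolation=2)
cv2.imwrite("pics/g7.png",np.vstack([a,b]))
im=t
for u in (331,354,375): print(u,im[230:270,u,0].tolist())
print(im[248,320:385,0].tolist())
```

```text
t 22.9 at [0.5613 0.3807 0.2693] h -109.7 shift cm first [10.8 69.4 -0.1] after twist [-15.77  68.44  -0.17] twist -0.381 F [-0.2 -0.6  0.3] gap mm 50.4 grip 0.0 q7 -2.50
331 [111, 112, 96, 71, 62, 50, 52, 44, 38, 34, 40, 37, 49, 60, 56, 60, 57, 53, 56, 56, 59, 53, 57, 58, 59, 58, 62, 60, 49, 46, 41, 35, 29, 36, 41, 53, 56, 52, 57, 61]
354 [105, 101, 77, 59, 64, 78, 88, 87, 86, 91, 116, 153, 161, 163, 165, 159, 161, 163, 159, 160, 162, 157, 157, 159, 151, 143, 121, 112, 114, 109, 109, 110, 112, 94, 67, 54, 50, 58, 62, 84]
375 [101, 86, 66, 53, 50, 49, 64, 88, 107, 119, 132, 138, 143, 147, 148, 147, 153, 155, 155, 158, 156, 158, 157, 145, 138, 135, 128, 121, 117, 99, 83, 50, 39, 47, 56, 58, 53, 59, 89, 111]
[56, 46, 37, 37, 34, 39, 46, 55, 58, 62, 61, 56, 53, 53, 51, 49, 44, 38, 38, 44, 57, 53, 60, 44, 40, 59, 92, 110, 114, 138, 151, 156, 158, 161, 159, 162, 162, 158, 161, 155, 152, 128, 75, 45, 33, 42, 53, 65, 80, 101, 127, 152, 161, 157, 156, 155, 159, 160, 154, 157, 159, 152, 119, 66, 39]
```

View pics/g7.png

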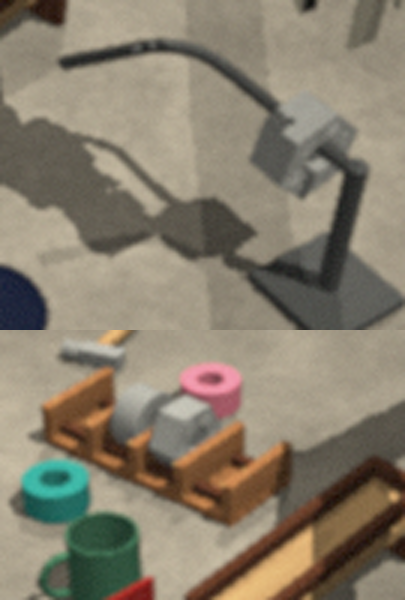

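The first collar hangs on the leg (upper part, (300,145)). In the lower part the second six-sided collar (185,430) and the round one (135,410) are still in place.

Emit:
step_arm(rows=[0.3,1.93,0,0,0.6,3.86,0,0,0.6,3.86,0,0,0.6,3.86,0,0,0.6,3.86,0,0,0.6,3.86,0,0,0.6,3.86,0,0,0.6,3.86,0,0,0.6,3.86,0,0,0.6,3.86,0,0,0.6,3.86,0,0,0.6,3.86,0,0], grip=0.2)

```text
time_s: 24.15
tool_pos: [0.4742, -0.0623, 0.2658]
eef_rot: [[0.941, -0.337, -0.002], [-0.337, -0.941, 0.0], [-0.002, 0.001, -1.0]]
force: [-0.0, 0.3, -0.5]
finger_gap: 0.602
grasp_force: 0.0
```

Emit:
step_arm(rows=[0.6,3.86,0,0,0.6,3.86,0,0,0.6,3.86,0,0,0.6,3.86,0,0,0.6,3.86,0,0,0.6,3.86,0,0,0.3,1.93,0,0,0,0,0,-0.095,0,0,0,-0.095,0,0,0,-0.095,0,0,0,-0.095,0,0,0,0])

```text
time_s: 25.35
tool_pos: [0.4269, -0.3098, 0.2657]
eef_rot: [[0.999, 0.036, -0.002], [0.036, -0.999, 0.002], [-0.002, -0.002, -1.0]]
force: [-0.2, 0.3, -0.6]
finger_gap: 0.6
grasp_force: 0.0
```

Run:
```python
from h import *
go(.4287,-.309,.072,-87.9)
```

```text
t 25.4 at [ 0.4269 -0.3098  0.2657] h -88.0 shift cm first [ 0.22 -0.04 19.37] after twist [ 0.22 -0.04 19.37] twist -0.001 F [-0.2  0.3 -0.6] gap mm 55.8 grip 0.0 q7 -0.87
```

Emit:
step_arm(rows=[0.2,-0.04,2,0,0,0,2.5,0,0,0,2.5,0,0,0,2.5,0,0,0,2.5,0,0,0,2.5,0,0,0,2,0,0,0,1.3,0,0,0,1,0,0,0,0.5,0,0,0,0,0])

```text
time_s: 26.45
tool_pos: [0.4293, -0.3096, 0.0733]
eef_rot: [[0.999, 0.035, -0.001], [0.035, -0.999, 0.001], [-0.001, -0.001, -1.0]]
force: [0.7, 0.4, 0.2]
finger_gap: 0.601
grasp_force: 0.0
```

Run:
```python
from h import *
go(.4287,-.309,.0725,-87.9)
```

```text
t 26.4 at [ 0.4293 -0.3096  0.0733] h -88.0 shift cm first [-0.05 -0.06  0.08] after twist [-0.05 -0.06  0.08] twist -0.002 F [0.7 0.4 0.2] gap mm 55.9 grip 0.0 q7 -0.82
```

Emit:
step_arm(rows=[0,0,0,0,0,0,0,0,0,0,0,0,0,0,0,0,0,0,0,0,0,0,0,0], grip=-0.5)

```text
time_s: 27.05
tool_pos: [0.4299, -0.3094, 0.0745]
eef_rot: [[0.999, 0.036, 0.001], [0.036, -0.999, 0.0], [0.001, -0.0, -1.0]]
force: [-0.8, 2.5, 5.9]
finger_gap: 0.431
grasp_force: 30.0
```

Emit:
step_arm(rows=[0,0,-0.5,0,0,0,-1,0,0,0,-2,0,0,0,-3,0,0,0,-3,0,0,0,-3,0,0,0,-1.5,0,0,0,0,0])

```text
time_s: 27.85
tool_pos: [0.4302, -0.3109, 0.2161]
eef_rot: [[0.999, 0.035, 0.004], [0.035, -0.999, -0.003], [0.004, 0.003, -1.0]]
force: [0.6, -0.4, -6.1]
finger_gap: 0.428
grasp_force: 30.0
```

```bash
python3 -c "
from h import *
go(.473,-.0285,.2145,-95.8)"
```

```text
t 27.9 at [ 0.4302 -0.3109  0.2161] h -88.0 shift cm first [  5.27 -28.08   0.09] after twist [  1.4  -28.53   0.07] twist 0.136 F [ 0.6 -0.4 -6.1] gap mm 39.8 grip 30.0 q7 -0.86
```

Emit:
step_arm(rows=[0.24,-1.28,0,0,0.48,-2.6,0,0,0.48,-2.6,0,0,0.48,-2.6,0,0,0.48,-2.6,0,0,0.48,-2.6,0,0,0.48,-2.6,0,0,0.48,-2.6,0,0,0.48,-2.6,0,0,0.48,-2.6,0,0,0.48,-2.3,0,0,0.23,-1.1,0,0])

```text
time_s: 29.05
tool_pos: [0.4707, -0.0234, 0.2122]
eef_rot: [[0.999, 0.041, -0.004], [0.041, -0.999, 0.002], [-0.004, -0.002, -1.0]]
force: [0.5, 0.3, -5.4]
finger_gap: 0.427
grasp_force: 30.0
```

Emit:
step_arm(rows=[0,0,0,0.045,0,0,0,0.045,0,0,0,0.046,0,0,0,0,0,0,0,0])

```text
time_s: 29.55
tool_pos: [0.4714, -0.0274, 0.2132]
eef_rot: [[0.995, -0.099, -0.002], [-0.099, -0.995, -0.0], [-0.002, 0.0, -1.0]]
force: [-0.4, -0.4, -5.5]
finger_gap: 0.427
grasp_force: 30.0
```

```bash
python3 -c "
from h import *
go(.473,-.0285,.1435,-95.8)"
```

```text
t 29.6 at [ 0.4714 -0.0274  0.2132] h -95.7 shift cm first [0.18 0.09 6.97] after twist [0.18 0.09 6.97] twist 0.002 F [-0.4 -0.4 -5.5] gap mm 39.7 grip 30.0 q7 -1.59
```

Emit:
step_arm(rows=[0.15,0.1,1.5,0,0,0,1.5,0,0,0,1.5,0,0,0,1,0,0,0,0.7,0,0,0,0.5,0,0,0,0.25,0,0,0,0.1,0,0,0,0.1,0,0,0,0,0])

```text
time_s: 30.55
tool_pos: [0.4747, -0.0284, 0.1436]
eef_rot: [[0.995, -0.1, 0.003], [-0.1, -0.995, 0.0], [0.003, -0.0, -1.0]]
force: [-1.0, 0.6, 2.3]
finger_gap: 0.428
grasp_force: 30.0
```

Emit:
step_arm(rows=[0,0,0,0,0,0,0,0])

```text
time_s: 30.75
tool_pos: [0.4748, -0.0285, 0.1435]
eef_rot: [[0.995, -0.1, 0.003], [-0.1, -0.995, 0.0], [0.003, -0.0, -1.0]]
force: [0.7, 0.9, 5.4]
finger_gap: 0.426
grasp_force: 30.0
```

Contact with the ramp (the force went from −5.5 to +5.4 N). Releasing.

Emit:
step_arm(rows=[0,0,0,0,0,0,0,0,0,0,0,0,0,0,0,0,0,0,0,0], grip=0.2)

```text
time_s: 31.25
tool_pos: [0.4735, -0.0285, 0.1422]
eef_rot: [[0.995, -0.1, -0.0], [-0.1, -0.995, 0.0], [-0.0, -0.0, -1.0]]
force: [0.2, 0.6, 0.4]
finger_gap: 0.601
grasp_force: 0.0
```

Emit:
step_arm(rows=[0,0,-1,0,0,0,-2,0,0,0,-2,0,0,0,-2,0,0,0,-2,0,0,0,-1,0,0,0,0,0,0,0,0,0,0,0,0,0,0,0,0,0,0,0,0,0,0,0,0,0])

```text
time_s: 32.45
tool_pos: [0.4734, -0.0284, 0.242]
eef_rot: [[0.995, -0.1, -0.001], [-0.1, -0.995, 0.0], [-0.001, 0.0, -1.0]]
force: [-0.3, -0.4, 1.0]
finger_gap: 0.599
grasp_force: 0.0
```

Emit:
step_arm(rows=[0,0,0,0,0,0,0,0,0,0,0,0,0,0,0,0,0,0,0,0,0,0,0,0,0,0,0,0,0,0,0,0,0,0,0,0,0,0,0,0,0,0,0,0,0,0,0,0])

```text
time_s: 33.65
tool_pos: [0.4736, -0.0284, 0.2424]
eef_rot: [[0.995, -0.1, -0.0], [-0.1, -0.995, 0.0], [-0.0, -0.0, -1.0]]
force: [0.3, -0.0, -0.5]
finger_gap: 0.598
grasp_force: 0.0
```

Run:
```python
from h import *
go(.473,-.0285,.1405,-95.8)
im=snap("scene");cv2.imwrite("pics/scene4.png",im);ref=cv2.imread("pics/g3.png")
# compare with g3 (1st collar standing): 
a=cv2.resize(im[110:240,190:340],None,fx=4,fy=4,interpolation=2)
for n,i in(("first",ref),("now",a)):
    h=cv2.cvtColor(i,cv2.COLOR_BGR2HSV)[300:470,350:500];m=(h[...,1]<45)&(h[...,2]>110)
    ys,xs=np.where(m);print(n,m.sum(),xs.mean()+350,ys.mean()+300,"diff",cv2.absdiff(ref,a)[300:470,350:500].mean())
```

```text
t 33.6 at [ 0.4736 -0.0284  0.2424] h -95.7 shift cm first [-6.000e-02  1.000e-02  1.019e+01] after twist [-6.000e-02  1.000e-02  1.019e+01] twist 0.001 F [ 0.3 -0.  -0.5] gap mm 55.7 grip 0.0 q7 -1.59
first 7260 423.6070247933884 351.8035812672176 diff 2.711254901960784
now 7464 422.28831725616294 352.4797695605573 diff 2.711254901960784
```

The picture difference is tiny, so the second collar stands exactly where the first one stood. It is six-sided too. Gripping it for threading.

Emit:
step_arm(rows=[0,0,2,0,0,0,2,0,0,0,2,0,0,0,2,0,0,0,1.3,0,0,0,0.7,0,0,0,0.25,0,0,0,0,0])

```text
time_s: 34.5
tool_pos: [0.4738, -0.0285, 0.14]
eef_rot: [[0.995, -0.1, 0.0], [-0.1, -0.995, 0.0], [0.0, -0.0, -1.0]]
force: [0.2, -0.5, 0.1]
finger_gap: 0.599
grasp_force: 0.0
```

Emit:
step_arm(rows=[0,0,0,0,0,0,0,0,0,0,0,0,0,0,0,0,0,0,0,0,0,0,0,0], grip=-0.5)

```text
time_s: 35.1
tool_pos: [0.4741, -0.0282, 0.1404]
eef_rot: [[0.995, -0.1, 0.001], [-0.1, -0.995, 0.0], [0.001, -0.0, -1.0]]
force: [-0.0, 1.0, 5.4]
finger_gap: 0.427
grasp_force: 30.0
```

Emit:
step_arm(rows=[0,0,-0.5,0,0,0,-1,0,0,0,-2,0,0,0,-3,0,0,0,-3,0,0,0,-2,0,0,0,-1,0,0,0,0,0])

```text
time_s: 35.9
tool_pos: [0.4737, -0.0286, 0.2656]
eef_rot: [[0.995, -0.1, 0.002], [-0.1, -0.995, 0.0], [0.002, -0.0, -1.0]]
force: [0.8, 0.4, -5.5]
finger_gap: 0.428
grasp_force: 30.0
```

```bash
python3 -c "
from h import *
go(.6472,.1341,.264,-34.3)"
```

```text
t 35.9 at [ 0.4737 -0.0286  0.2656] h -95.7 shift cm first [ 15.63 -17.92   0.19] after twist [23.22  5.17  0.2 ] twist -1.072 F [ 0.8  0.4 -5.5] gap mm 39.8 grip 30.0 q7 -1.60
```

Emit:
step_arm(rows=[0.6,-0.7,0,0,1.5,-1.7,0,0,1.7,-1.95,0,0,1.7,-1.95,0,0,1.7,-1.95,0,0,1.7,-1.95,0,0,1.7,-1.95,0,0,1.7,-1.95,0,0,1.7,-1.95,0,0,1.6,-1.85,0,0,0,0,0,0])

```text
time_s: 37.0
tool_pos: [0.6474, 0.1395, 0.2609]
eef_rot: [[0.996, -0.094, -0.004], [-0.094, -0.996, 0.003], [-0.004, -0.003, -1.0]]
force: [-0.3, 2.0, -4.7]
finger_gap: 0.425
grasp_force: 30.0
```

Emit:
step_arm(rows=[0,0,0,-0.107,0,0,0,-0.107,0,0,0,-0.107,0,0,0,-0.107,0,0,0,-0.107,0,0,0,-0.107,0,0,0,-0.107,0,0,0,-0.107,0,0,0,-0.107,0,0,0,-0.107,0,0,0,0,0,0,0,0])

```text
time_s: 38.2
tool_pos: [0.6461, 0.1336, 0.2633]
eef_rot: [[0.568, 0.823, -0.003], [0.823, -0.568, -0.001], [-0.002, -0.002, -1.0]]
force: [0.3, 0.5, -4.9]
finger_gap: 0.427
grasp_force: 30.0
```

Run:
```python
from h import *
go(.6472,.1341,.172,-34.3)
```

```text
t 38.2 at [0.6461 0.1336 0.2633] h -34.6 shift cm first [0.12 0.09 9.13] after twist [0.12 0.09 9.13] twist -0.005 F [ 0.3  0.5 -4.9] gap mm 39.7 grip 30.0 q7 -0.91
```

Emit:
step_arm(rows=[0,0.07,1,-0.004,0,0,2,0,0,0,2,0,0,0,2,0,0,0,1.3,0,0,0,0.7,0,0,0,0.25,0,0,0,0,0,0,0,0,0])

```text
time_s: 39.1
tool_pos: [0.648, 0.1339, 0.1734]
eef_rot: [[0.562, 0.827, 0.002], [0.827, -0.562, 0.001], [0.002, 0.001, -1.0]]
force: [0.7, -0.7, -5.9]
finger_gap: 0.428
grasp_force: 30.0
```

Run:
```python
from h import *
go(.6472,.1341,.172,-34.3)
```

```text
t 39.1 at [0.648  0.1339 0.1734] h -34.2 shift cm first [-0.03 -0.08  0.14] after twist [-0.03 -0.08  0.14] twist 0.002 F [ 0.7 -0.7 -5.9] gap mm 39.8 grip 30.0 q7 -0.92
```

Emit:
step_arm(rows=[-0.05,0,0.12,0.002,0,0,0,0,0,-0.3,0,0,0,-0.5,0,0,0,-0.5,0,0,0,-0.5,0,0,0,-0.5,0,0,0,-0.5,0,0,0,-0.5,0,0,0,0,0,0])

```text
time_s: 40.1
tool_pos: [0.6189, 0.1529, 0.1713]
eef_rot: [[0.563, 0.827, -0.001], [0.827, -0.563, 0.001], [0.0, -0.001, -1.0]]
force: [-0.0, 0.0, -5.6]
finger_gap: 0.428
grasp_force: 30.0
```

Run:
```python
from h import *
x,y,h=bend(0);go(x,y,.172,h)
```

```text
t 40.1 at [0.6189 0.1529 0.1713] h -34.2 shift cm first [ 0.06 -9.1  -0.06] after twist [ 0.05 -9.1  -0.06] twist 0.001 F [-0.   0.  -5.6] gap mm 39.8 grip 30.0 q7 -0.96
```

Emit:
step_arm(rows=[0,-0.8,0,0,0,-0.8,0,0,0,-0.8,0,0,0,-0.8,0,0,0,-0.8,0,0,0,-0.8,0,0,0,-0.8,0,0,0,-0.8,0,0,0,-0.8,0,0,0,-0.8,0,0,0,-0.8,0,0,0,0,0,0])

```text
time_s: 41.3
tool_pos: [0.5456, 0.203, 0.1713]
eef_rot: [[0.562, 0.827, -0.001], [0.827, -0.562, 0.001], [0.0, -0.002, -1.0]]
force: [-0.7, 0.1, -5.2]
finger_gap: 0.43
grasp_force: 30.0
```

Emit:
step_arm(rows=[0,-0.3,0,0,0.036,-0.653,0,0.109,0.036,-0.653,0,0.109,0.036,-0.653,0,0.109,0.036,-0.653,0,0.109,0.036,-0.653,0,0.109,0.036,-0.653,0,0.109,0,0,0,0])

```text
time_s: 42.1
tool_pos: [0.5211, 0.2354, 0.1712]
eef_rot: [[0.949, 0.314, 0.0], [0.314, -0.949, 0.001], [0.0, -0.001, -1.0]]
force: [0.1, -0.4, -4.3]
finger_gap: 0.426
grasp_force: 30.0
```

Run:
```python
from h import *
x,y,h=bend(37.5);go(x,y,.1715,h)
```

```text
t 42.1 at [0.5211 0.2354 0.1712] h -71.7 shift cm first [-0.03 -0.01 -0.03] after twist [-0.03 -0.01 -0.03] twist 0.002 F [ 0.1 -0.4 -4.3] gap mm 39.6 grip 30.0 q7 -1.69
```

Emit:
step_arm(rows=[0.01,-0.653,0,0.109,0.036,-0.653,0,0.109,0.036,-0.653,0,0.109,0.036,-0.653,0,0.109,0.036,-0.653,0,0.109,0.036,-0.653,0,0.109,0,-0.3,0,0,0,0,0,0])

```text
time_s: 42.9
tool_pos: [0.5227, 0.2756, 0.1711]
eef_rot: [[0.945, -0.326, 0.0], [-0.326, -0.945, 0.0], [0.0, -0.0, -1.0]]
force: [-0.5, 0.7, -5.3]
finger_gap: 0.426
grasp_force: 30.0
```

Run:
```python
from h import *
go(*leg(128),.1715,-109.5)
```

```text
t 42.9 at [0.5227 0.2756 0.1711] h -109.0 shift cm first [ 0.03 -4.01 -0.04] after twist [-0.01 -4.01 -0.04] twist 0.008 F [-0.5  0.7 -5.3] gap mm 39.6 grip 30.0 q7 -2.29
```

Emit:
step_arm(rows=[0,-0.8,0,0.008,0,-0.8,0,0,0,-0.8,0,0,0,-0.8,0,0,0,-0.8,0,0,0,0,0,0,0,0,0.3,0,0,0,0.3,0,0,0,0.2,0,0,0,0.1,0,0,0,0,0,0,0,0,0])

```text
time_s: 44.1
tool_pos: [0.536, 0.3129, 0.1623]
eef_rot: [[0.941, -0.338, 0.0], [-0.338, -0.941, 0.0], [0.0, -0.0, -1.0]]
force: [0.4, -0.5, -5.4]
finger_gap: 0.427
grasp_force: 30.0
```

Run:
```python
from h import *
go(*leg(128),.161,-109.5)
```

```text
t 44.1 at [0.536  0.3129 0.1623] h -109.7 shift cm first [-0.02 -0.05  0.13] after twist [-0.02 -0.05  0.13] twist -0.004 F [ 0.4 -0.5 -5.4] gap mm 39.8 grip 30.0 q7 -2.34
```

Emit:
step_arm(rows=[0,0,0.05,0,0,0,0,0,0,0,0,0,0,0,0,0,0,0,0,0,0,0,0,0], grip=0.08)

```text
time_s: 44.7
tool_pos: [0.5361, 0.313, 0.1619]
eef_rot: [[0.941, -0.337, 0.0], [-0.337, -0.941, 0.0], [0.0, -0.0, -1.0]]
force: [0.5, 0.7, 0.8]
finger_gap: 0.541
grasp_force: 0.0
```

Emit:
step_arm(rows=[0,0,-0.5,0,0,0,-1,0,0,0,-2,0,0,0,-2,0,0,0,-2,0,0,0,-2,0,0,0,-1,0,0,0,0,0])

```text
time_s: 45.5
tool_pos: [0.5369, 0.3133, 0.2689]
eef_rot: [[0.941, -0.337, 0.004], [-0.337, -0.941, 0.002], [0.003, -0.003, -1.0]]
force: [-0.0, -0.1, 1.2]
finger_gap: 0.537
grasp_force: 0.0
```

Run:
```python
from h import *
s=snap("scene");cv2.imwrite("pics/scene5.png",s);t=snap("top");cv2.imwrite("pics/top5.png",t)
go(.428,-.378,.268,-87.9)
# round collar: grey mask in the trough region, top view
for nm,im in(("ref",cv2.imread("pics/top0.png")),("now",t)):
    print(nm,im[230:270,375,0].tolist());print(im[248,360:392,0].tolist())
a=cv2.imread("pics/g7.png")
print("hung region grey scene:",[(lambda m:(m.sum(),np.argwhere(m).mean(0)+[230,360]))((cv2.cvtColor(i,cv2.COLOR_BGR2HSV)[230:300,360:430][...,1]<45)&(i[230:300,360:430].max(2)>110)) for i in (cv2.imread("pics/scene0.png"),s)])
```

```text
t 45.6 at [0.5356 0.3128 0.2663] h -109.7 shift cm first [13.18 68.66 -0.14] after twist [-13.28  68.64  -0.13] twist -0.381 F [ 0.7  0.1 -0.4] gap mm 50.3 grip 0.0 q7 -2.36
ref [94, 79, 60, 49, 45, 50, 57, 76, 96, 105, 114, 124, 134, 135, 136, 138, 138, 139, 143, 140, 143, 141, 137, 133, 127, 125, 116, 112, 106, 91, 72, 46, 35, 39, 46, 51, 46, 58, 78, 105]
[138, 113, 67, 38, 34, 39, 45, 57, 68, 87, 116, 140, 149, 147, 142, 143, 141, 148, 141, 146, 141, 136, 112, 62, 28, 36, 46, 52, 42, 34, 26, 29]
now [99, 90, 66, 54, 49, 53, 65, 87, 107, 119, 130, 135, 144, 147, 146, 148, 154, 155, 160, 157, 159, 156, 153, 143, 140, 131, 126, 120, 116, 100, 84, 47, 39, 43, 54, 57, 53, 61, 78, 115]
[39, 41, 55, 57, 58, 53, 52, 62, 79, 95, 124, 154, 160, 158, 157, 160, 158, 157, 158, 156, 153, 153, 120, 69, 42, 47, 59, 62, 50, 43, 36, 45]
hung region grey scene: [(np.int64(1754), array([262.94811859, 394.89737742])), (np.int64(2189), array([260.27089995, 396.36317953]))]
```

Emit:
step_arm(rows=[0.37,1.93,0,0,0.74,3.86,0,0,0.74,3.86,0,0,0.74,3.86,0,0,0.74,3.86,0,0,0.74,3.86,0,0,0.74,3.86,0,0,0.74,3.86,0,0,0.74,3.86,0,0,0.74,3.86,0,0,0.74,3.86,0,0,0.74,3.86,0,0], grip=0.2)

```text
time_s: 46.8
tool_pos: [0.4651, -0.1348, 0.2656]
eef_rot: [[0.941, -0.337, -0.002], [-0.337, -0.941, 0.001], [-0.002, 0.0, -1.0]]
force: [1.2, 0.0, -0.2]
finger_gap: 0.596
grasp_force: 0.0
```

Emit:
step_arm(rows=[0.74,3.86,0,0,0.74,3.86,0,0,0.74,3.86,0,0,0.74,3.86,0,0,0.74,3.86,0,0,0.74,3.5,0,0,0.37,1.5,0,0,0,0,0,-0.095,0,0,0,-0.095,0,0,0,-0.095,0,0,0,-0.095,0,0,0,0])

```text
time_s: 48.0
tool_pos: [0.4299, -0.377, 0.2658]
eef_rot: [[0.999, 0.037, -0.001], [0.037, -0.999, 0.002], [-0.001, -0.002, -1.0]]
force: [-0.1, -0.6, -0.1]
finger_gap: 0.601
grasp_force: 0.0
```

Run:
```python
from h import *
go(.430,-.376,.073,-87.9)
```

```text
t 48.0 at [ 0.4299 -0.377   0.2658] h -87.9 shift cm first [ 0.03 -0.05 19.28] after twist [ 0.03 -0.05 19.28] twist 0.001 F [-0.1 -0.6 -0.1] gap mm 55.9 grip 0.0 q7 -0.71
```

Emit:
step_arm(rows=[0,-0.05,2,0,0,0,2.5,0,0,0,2.5,0,0,0,2.5,0,0,0,2.5,0,0,0,2.5,0,0,0,2,0,0,0,1.3,0,0,0,0.9,0,0,0,0.5,0,0,0,0,0])

```text
time_s: 49.1
tool_pos: [0.4297, -0.3779, 0.0745]
eef_rot: [[0.999, 0.036, -0.0], [0.036, -0.999, 0.0], [-0.0, -0.0, -1.0]]
force: [0.1, 0.4, 0.4]
finger_gap: 0.599
grasp_force: 0.0
```

Emit:
step_arm(rows=[0,0,0,0,0,0,0,0,0,0,0,0,0,0,0,0,0,0,0,0,0,0,0,0], grip=-0.5)

```text
time_s: 49.7
tool_pos: [0.4299, -0.3777, 0.0753]
eef_rot: [[0.999, 0.036, 0.001], [0.036, -0.999, 0.001], [0.001, -0.0, -1.0]]
force: [0.3, 1.7, 6.0]
finger_gap: 0.429
grasp_force: 29.9
```

Emit:
step_arm(rows=[0,0,-0.5,0,0,0,-1,0,0,0,-2,0,0,0,-3,0,0,0,-3,0,0,0,-3,0,0,0,-1.5,0,0,0,0,0])

```text
time_s: 50.5
tool_pos: [0.4302, -0.3796, 0.2172]
eef_rot: [[0.999, 0.035, 0.004], [0.035, -0.999, -0.004], [0.004, 0.004, -1.0]]
force: [0.3, -0.7, -4.2]
finger_gap: 0.429
grasp_force: 29.9
```

```bash
python3 -c "
from h import *
go(.473,-.0285,.2145,-95.8)"
```

```text
t 50.5 at [ 0.4302 -0.3796  0.2172] h -88.0 shift cm first [  5.51 -34.94   0.14] after twist [  0.71 -35.36   0.12] twist 0.136 F [ 0.3 -0.7 -4.2] gap mm 39.9 grip 29.9 q7 -0.69
```

Emit:
step_arm(rows=[0.24,-1.5,0,0,0.5,-3.2,0,0,0.5,-3.2,0,0,0.5,-3.2,0,0,0.5,-3.2,0,0,0.5,-3.2,0,0,0.5,-3.2,0,0,0.5,-3.2,0,0,0.5,-3.2,0,0,0.5,-3.2,0,0,0.5,-3,0,0,0.3,-1.4,0,0])

```text
time_s: 51.7
tool_pos: [0.4706, -0.0241, 0.2129]
eef_rot: [[0.999, 0.042, -0.005], [0.042, -0.999, 0.003], [-0.005, -0.003, -1.0]]
force: [-0.4, 0.4, -4.3]
finger_gap: 0.426
grasp_force: 29.9
```

Emit:
step_arm(rows=[0,0,0,0.045,0,0,0,0.045,0,0,0,0.046,0,0,0,0,0,0,0,0])

```text
time_s: 52.2
tool_pos: [0.4712, -0.0285, 0.2136]
eef_rot: [[0.995, -0.098, -0.003], [-0.098, -0.995, 0.0], [-0.003, -0.0, -1.0]]
force: [-0.2, 0.0, -4.8]
finger_gap: 0.429
grasp_force: 29.9
```

```bash
python3 -c "
from h import *
go(.473,-.0285,.143,-95.8)"
```

```text
t 52.2 at [ 0.4712 -0.0285  0.2136] h -95.6 shift cm first [ 0.2  -0.02  7.06] after twist [ 0.19 -0.02  7.06] twist 0.003 F [-0.2  0.  -4.8] gap mm 39.9 grip 29.9 q7 -1.51
```

Emit:
step_arm(rows=[0.1,0,1.5,0,0,0,1.5,0,0,0,1.5,0,0,0,1,0,0,0,0.7,0,0,0,0.5,0,0,0,0.25,0,0,0,0.1,0,0,0,0,0,0,0,0,0])

```text
time_s: 53.2
tool_pos: [0.4738, -0.0294, 0.1446]
eef_rot: [[0.995, -0.1, 0.001], [-0.1, -0.995, 0.0], [0.001, -0.0, -1.0]]
force: [0.7, -0.3, -4.1]
finger_gap: 0.425
grasp_force: 29.9
```

```bash
python3 -c "
from h import *
go(.473,-.0285,.143,-95.8)"
```

```text
t 53.2 at [ 0.4738 -0.0294  0.1446] h -95.7 shift cm first [-0.09 -0.08  0.16] after twist [-0.09 -0.08  0.16] twist 0.001 F [ 0.7 -0.3 -4.1] gap mm 39.5 grip 29.9 q7 -1.47
```

Emit:
step_arm(rows=[0,0,0.1,0,0,0,0.05,0,0,0,0,0,0,0,0,0])

```text
time_s: 53.6
tool_pos: [0.4735, -0.0294, 0.1427]
eef_rot: [[0.995, -0.1, 0.0], [-0.1, -0.995, 0.0], [0.0, -0.0, -1.0]]
force: [1.1, 0.0, -4.0]
finger_gap: 0.431
grasp_force: 29.9
```

Emit:
step_arm(rows=[0,0,0,0,0,0,0,0,0,0,0,0,0,0,0,0,0,0,0,0,0,0,-0.5,0,0,0,-2,0,0,0,-2,0,0,0,-2,0,0,0,-2,0,0,0,-1,0,0,0,0,0], grip=0.25)

```text
time_s: 54.8
tool_pos: [0.4744, -0.0295, 0.239]
eef_rot: [[0.995, -0.1, 0.003], [-0.1, -0.995, 0.0], [0.003, -0.0, -1.0]]
force: [-0.3, 0.7, 0.4]
finger_gap: 0.625
grasp_force: 0.0
```

Emit:
step_arm(rows=[0,0,0,0,0,0,0,0,0,0,0,0,0,0,0,0,0,0,0,0,0,0,0,0,0,0,0,0,0,0,0,0,0,0,0,0,0,0,0,0,0,0,0,0,0,0,0,0])

```text
time_s: 56.0
tool_pos: [0.4735, -0.0294, 0.2377]
eef_rot: [[0.995, -0.1, 0.0], [-0.1, -0.995, 0.0], [0.0, -0.0, -1.0]]
force: [0.4, -0.0, 0.3]
finger_gap: 0.631
grasp_force: 0.0
```

Emit:
step_arm(rows=[0,0,-1,0,0,0,-1,0,0,0,0,0,0,0,0,0,0,0,0,0,0,0,0,0,0,0,0,0,0,0,0,0,0,0,0,0,0,0,0,0,0,0,0,0,0,0,0,0])

```text
time_s: 57.2
tool_pos: [0.4735, -0.0294, 0.2577]
eef_rot: [[0.995, -0.1, 0.0], [-0.1, -0.995, 0.0], [0.0, -0.0, -1.0]]
force: [0.4, -0.5, -0.5]
finger_gap: 0.623
grasp_force: 0.0
```

Run:
```python
from h import *
go(.473,-.0285,.143,-95.8)
s=snap("scene");crop(s,165,120,275,206,2.9,"pics/fin.png")
```

```text
t 57.2 at [ 0.4735 -0.0294  0.2577] h -95.7 shift cm first [-0.06 -0.09 11.47] after twist [-0.06 -0.09 11.47] twist 0.001 F [ 0.4 -0.5 -0.5] gap mm 57.9 grip 0.0 q7 -1.54
```

View pics/fin.png

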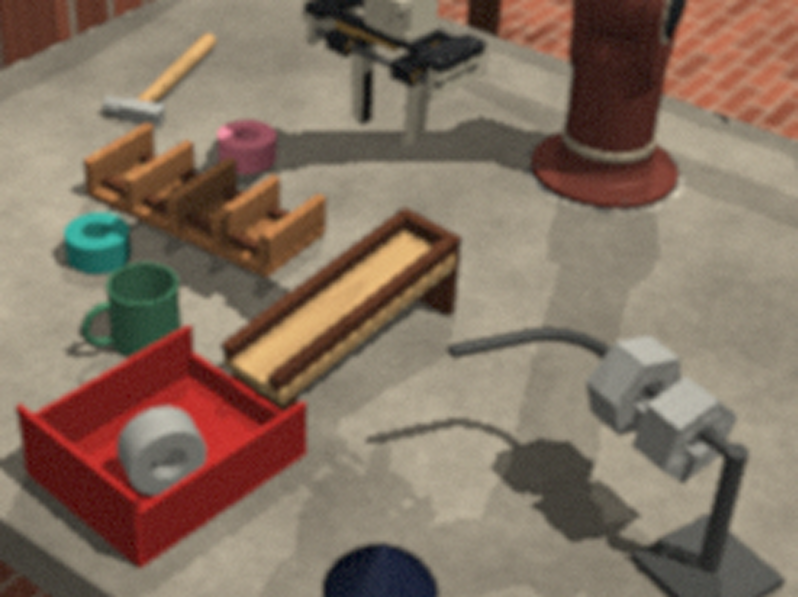

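The round collar lies in the red bin (160,450), both six-sided collars hang on the leg ((635,385) and (685,425)), and the trough and ramp are empty. Before handing in, I'll check that everything is at rest and where the hung collars sit.

Run:
```python
from h import *
for d in (57,77,108,128,148,170): print(d,((proj("scene",(*leg(d),.139))-[165,120])*2.9).round(),"top of collar",((proj("scene",(*leg(d),.179))-[165,120])*2.9).round())
```

```text
57 [688. 426.] top of collar [695. 393.]
77 [672. 414.] top of collar [679. 380.]
108 [649. 394.] top of collar [656. 362.]
128 [635. 383.] top of collar [641. 350.]
148 [620. 371.] top of collar [626. 338.]
170 [605. 358.] top of collar [611. 326.]
```

Emit:
step_arm(rows=[0,0,0,0,0,0,0,0,0,0,0,0,0,0,0,0,0,0,0,0,0,0,0,0,0,0,0,0,0,0,0,0])

```text
time_s: 58.05
tool_pos: [0.4735, -0.0294, 0.2577]
eef_rot: [[0.995, -0.1, -0.0], [-0.1, -0.995, 0.0], [-0.0, -0.0, -1.0]]
force: [0.3, -0.1, -0.5]
finger_gap: 0.622
grasp_force: 0.0
```

Run:
```python
from h import *
s=snap("scene").astype(int)
a=cv2.resize(s[120:326,165:440].astype(np.uint8),None,fx=2.9,fy=2.9,interpolation=cv2.INTER_CUBIC);f=cv2.imread("pics/fin.png")
d=cv2.absdiff(a,f).mean(2);print("bin",d[380:520,80:260].mean(),"rod",d[320:500,570:750].mean(),"bg",d[200:300,460:560].mean())
```

```text
bin 7.351428571428571 rod 1.6946193415637858 bg 1.5647333333333333
```

Emit:
step_arm(rows=[0,0,0,0,0,0,0,0,0,0,0,0,0,0,0,0,0,0,0,0,0,0,0,0,0,0,0,0,0,0,0,0,0,0,0,0,0,0,0,0,0,0,0,0,0,0,0,0])

```text
time_s: 59.3
tool_pos: [0.4735, -0.0294, 0.2577]
eef_rot: [[0.995, -0.1, -0.0], [-0.1, -0.995, 0.0], [-0.0, -0.0, -1.0]]
force: [0.3, 0.7, -0.4]
finger_gap: 0.625
grasp_force: 0.0
```

```bash
cat > rest.py <<'E'
from h import *
def g():
    s=snap("scene");h=cv2.cvtColor(s,cv2.COLOR_BGR2HSV);m=(h[...,1]<60)&(h[...,2]>90);m=m[245:300,190:240]
    return s.astype(int),np.argwhere(m).mean(0)+[245,190],m.sum()
import os
s,c,n=g();print(sensors.read_state()["time_s"],c,n)
if os.path.exists("last.npy"):
    p=np.load("last.npy");print("bin diff",abs(s-p)[245:300,190:255].mean(),"rod",abs(s-p)[230:290,360:425].mean())
np.save("last.npy",s)
E
python3 rest.py
```

```text
59.35 [269.16107383 222.16107383] 596
```

Emit:
step_arm(rows=[0,0,0,0,0,0,0,0,0,0,0,0,0,0,0,0,0,0,0,0,0,0,0,0,0,0,0,0,0,0,0,0,0,0,0,0,0,0,0,0,0,0,0,0,0,0,0,0])

```text
time_s: 60.55
tool_pos: [0.4735, -0.0294, 0.2577]
eef_rot: [[0.995, -0.1, 0.0], [-0.1, -0.995, 0.0], [0.0, -0.0, -1.0]]
force: [-0.8, -0.8, -0.1]
finger_gap: 0.623
grasp_force: 0.0
```

```bash
python3 rest.py
```

```text
60.6 [268.03763441 223.52508961] 558
bin diff 6.4737529137529135 rod 1.9816239316239317
```

Still rolling slowly in the bin, so I'll wait a little longer.

Emit:
step_arm(rows=[0,0,0,0,0,0,0,0,0,0,0,0,0,0,0,0,0,0,0,0,0,0,0,0,0,0,0,0,0,0,0,0,0,0,0,0,0,0,0,0,0,0,0,0,0,0,0,0])

```text
time_s: 61.8
tool_pos: [0.4735, -0.0294, 0.2577]
eef_rot: [[0.995, -0.1, -0.0], [-0.1, -0.995, 0.0], [-0.0, -0.0, -1.0]]
force: [-0.1, -0.4, 0.5]
finger_gap: 0.625
grasp_force: 0.0
```

Emit:
step_arm(rows=[0,0,0,0,0,0,0,0,0,0,0,0,0,0,0,0,0,0,0,0,0,0,0,0,0,0,0,0,0,0,0,0,0,0,0,0,0,0,0,0,0,0,0,0,0,0,0,0])

```text
time_s: 63.0
tool_pos: [0.4735, -0.0294, 0.2577]
eef_rot: [[0.995, -0.1, 0.0], [-0.1, -0.995, 0.0], [0.0, -0.0, -1.0]]
force: [0.1, 1.3, -0.3]
finger_gap: 0.624
grasp_force: 0.0
```

Emit:
step_arm(rows=[0,0,0,0,0,0,0,0,0,0,0,0,0,0,0,0,0,0,0,0,0,0,0,0,0,0,0,0,0,0,0,0,0,0,0,0,0,0,0,0,0,0,0,0,0,0,0,0])

```text
time_s: 64.2
tool_pos: [0.4735, -0.0294, 0.2577]
eef_rot: [[0.995, -0.1, -0.0], [-0.1, -0.995, 0.0], [-0.0, -0.0, -1.0]]
force: [-0.2, 0.1, -0.4]
finger_gap: 0.625
grasp_force: 0.0
```

```bash
python3 rest.py
```

```text
64.25 [266.76518219 224.59311741] 494
bin diff 7.780979020979021 rod 2.0164957264957266
```

Emit:
step_arm(rows=[0,0,0,0,0,0,0,0,0,0,0,0,0,0,0,0,0,0,0,0,0,0,0,0,0,0,0,0,0,0,0,0,0,0,0,0,0,0,0,0,0,0,0,0,0,0,0,0])

```text
time_s: 65.45
tool_pos: [0.4735, -0.0294, 0.2577]
eef_rot: [[0.995, -0.1, -0.0], [-0.1, -0.995, 0.0], [-0.0, -0.0, -1.0]]
force: [-0.1, 0.0, 0.1]
finger_gap: 0.624
grasp_force: 0.0
```

```bash
python3 rest.py
```

```text
65.5 [266.76876268 224.55780933] 493
bin diff 2.8548251748251747 rod 1.9821367521367521
```

```bash
python3 -c "
from station import ticket
print(ticket.hand_in())"
```

```text
the job is handed in; nothing more can be done
None
```

The job is handed in: the round collar rolled into the red bin untouched, both six-sided collars hang at rest on the straight leg, and I left the mug and the rivets alone (hand-in returned no verdict).

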